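Wedge a tile rest up to the height gauge

TASK

This wedge rest will carry one end of a drying plank, so its top has to come up to the height gauge. Stack the two whole tiles squarely, one on the other, lengthwise on the upper wedge; then push the lower wedge in from its thick end, a little at a time, until the top of the stack is level with the gauge's point to within a couple of millimetres, without driving it past. Leave the gauge and the other things on the bench where they are.

Things in the scene. Friction and masses are not known exactly. Their poses are not given: they have to be found in the camera images.
- tile_a_c (a point): Centre of one of the two whole tiles: a plain grey clay tile lying flat on the bench, 110 x 52 x 20 mm (its own x, y, z), about 0.2 kg. The two whole tiles are alike; either may go first. This point is 10 mm above its underside.
- tile_b_c (a point): Centre of the other whole tile, the same in every way.
- rest_top (a point): Centre of the flat top (120 mm along x, 60 along y) of the upper wedge: loose waxed hardwood, 30 mm thick at its +x end, 10 at its -x end, lying on the lower wedge, its top level and 48 mm above the bench at first. x points to the stop. As the lower wedge is pushed, this one rides along 2 to 14 mm to the stop, then is held there and rises 1 mm per further 6 mm; it stays where left.
- wedge_butt (a point): Centre of the upright thick end face (60 mm wide, 41 high) of the lower wedge, 20 mm above its underside; x is the way to push, towards the stop. Loose waxed hardwood, 200 mm long, 8 mm at the thin end. It lies on the bed board, 3 mm clear of a 10 mm high rail on either side; the thin end can run on below the stop's bridge. Pushing it under the stack takes about 5 to 15 N.
- bed_stop (a point): On the fixed wooden bed, on the board's upper side (15 mm above the bench), in the middle of the face of the stop that the upper wedge meets; x is the pushing direction. The board is 300 x 110 mm, from 260 mm before the stop to 40 mm beyond; the stop is a wooden bridge 110 mm wide, 22 thick, to 70 mm above the bench, with a 20 mm high opening below.
- pointer_tip (a point): The point of the height gauge's pointer: the mark. The gauge stands beyond the stop: round dark base of radius 32 mm, post to 173 mm above the bench, on it a clamped slide with a level steel pointer, 70 mm from post to point, pointing back at the end of the stack. The point is 93 to 100 mm above the bench, about 15 mm beyond the stop's face: a tile centred on the upper wedge clears it.
- half_tile_c (a point): Centre of a half tile, 55 x 52 x 20 mm, lying on the bench; not needed.
- bevel_tile_c (a point): Centre of a tile with bevelled ends, 120 x 80 x 26 mm, lying on the bench; not needed.
- mallet: Rubber mallet lying on the bench, 90 mm head of 52 mm diameter, 210 mm over all along its x, the handle to -x; origin below the head; not needed.
- bowl: Terracotta bowl, 124 mm across, 55 mm high; origin at the centre of its underside; not needed.
- scraper: Scraper with a flat blade, lying along its x beyond the rest; not needed.
- brush: Brush lying along its x at the far side of the bench; not needed.
Things that resemble listed ones, but are neither listed nor needed, are in the scene too. Leave any blue or green look-alike of the part that bears wedge_butt alone.

How it is judged (in metres and radians):
On the way:
1. both whole tiles lie squarely on the upper wedge, one on the other, the top still below the gauge's point (((z of tile_a_c in the frame of rest_top between 0.006 and 0.014 m and x of tile_a_c in the frame of rest_top between -0.014 and 0.014 m and y of tile_a_c in the frame of rest_top between -0.01 and 0.01 m and angle between the x axis of each of tile_a_c, tile_b_c and the x axis of rest_top, either way round below 0.17 rad and angle between each of tile_a_c, tile_b_c's own z axis and vertical below 0.08 rad and z of tile_b_c in the frame of rest_top between 0.026 and 0.034 m and x of tile_b_c in the frame of rest_top between -0.014 and 0.014 m and y of tile_b_c in the frame of rest_top between -0.01 and 0.01 m) or (z of tile_b_c in the frame of rest_top between 0.006 and 0.014 m and x of tile_b_c in the frame of rest_top between -0.014 and 0.014 m and y of tile_b_c in the frame of rest_top between -0.01 and 0.01 m and angle between the x axis of each of tile_b_c, tile_a_c and the x axis of rest_top, either way round below 0.17 rad and angle between each of tile_b_c, tile_a_c's own z axis and vertical below 0.08 rad and z of tile_a_c in the frame of rest_top between 0.026 and 0.034 m and x of tile_a_c in the frame of rest_top between -0.014 and 0.014 m and y of tile_a_c in the frame of rest_top between -0.01 and 0.01 m)) and z of rest_top in the frame of pointer_tip below -0.043 m), for 0.2 s.
At the end, for the whole second after the job is handed in: Both whole tiles lie lengthwise, one on the other, on the upper wedge (each centre within 14 mm along and 10 mm across of the middle of its top face, turned by less than 0.17 rad), the wedge level, and the upper face of the top tile is within 2.5 mm of the height of the gauge's point (((z of tile_a_c in the frame of rest_top between 0.006 and 0.014 m and x of tile_a_c in the frame of rest_top between -0.014 and 0.014 m and y of tile_a_c in the frame of rest_top between -0.01 and 0.01 m and angle between the x axis of each of tile_a_c, tile_b_c and the x axis of rest_top, either way round below 0.17 rad and angle between each of tile_a_c, tile_b_c's own z axis and vertical below 0.08 rad and z of tile_b_c in the frame of rest_top between 0.026 and 0.034 m and x of tile_b_c in the frame of rest_top between -0.014 and 0.014 m and y of tile_b_c in the frame of rest_top between -0.01 and 0.01 m and z of tile_b_c in the frame of pointer_tip between -0.0125 and -0.0075 m) or (z of tile_b_c in the frame of rest_top between 0.006 and 0.014 m and x of tile_b_c in the frame of rest_top between -0.014 and 0.014 m and y of tile_b_c in the frame of rest_top between -0.01 and 0.01 m and angle between the x axis of each of tile_b_c, tile_a_c and the x axis of rest_top, either way round below 0.17 rad and angle between each of tile_b_c, tile_a_c's own z axis and vertical below 0.08 rad and z of tile_a_c in the frame of rest_top between 0.026 and 0.034 m and x of tile_a_c in the frame of rest_top between -0.014 and 0.014 m and y of tile_a_c in the frame of rest_top between -0.01 and 0.01 m and z of tile_a_c in the frame of pointer_tip between -0.0125 and -0.0075 m)) and angle between rest_top's own z axis and vertical below 0.05 rad); the robot touches nothing.
It fails at once if the rest is driven up past the mark: its height with the tiles more than 4.5 mm above the gauge's point (z of rest_top in the frame of pointer_tip above -0.0355 m).
It fails at once if the gauge's pointer is moved by more than 4 mm (distance of pointer_tip from where it was at the start of the episode above 0.004 m).
It fails at once if one of the other things on the bench is moved by more than 25 mm (distance of any of half_tile_c, bevel_tile_c, mallet, bowl, scraper, brush from where it was at the start of the episode above 0.025 m).
It also fails if it takes over 66 s, if anything falls off the work surface, if the arm or the gripper's body presses on something with over 40 N, if the wrist force passes 120 N, or if a joint passes its speed limit or range.

ROBOT

A 6-joint arm with a two-finger parallel gripper is mounted at the origin on the work surface. World frame = base frame: x ahead of the robot, y to its left, z up, the work surface at z = 0. Lengths are in mm, angles in rad, forces in N, time in s.
With the tool pointing down it reaches from about 275 to 725 mm from the base axis. Payload 5.6 kg.
Tool frame: the origin (TCP) lies midway between the tips of the shut fingers; the grasp point (between the pads) lies r.grip_depth behind it (r.grip_depth is the distance from the TCP to the grasp point, in mm); z points along the fingers, y is the direction in which the jaws open and shut (so a half turn about z gives the same grasp; the last joint's range is limited). The gripper opens to 85 mm and grips with 20 to 120 N. Pads are 22 mm wide; open, the fingers measure 114 mm over their backs; the gripper's body (76 mm by 85 mm) begins 54 mm behind the grasp point. The pads swing forward as they close: fully open they stand 13 mm farther back than shut.
Start: joints at [1.544, 0.255, 0.108, 0, -1.424, -0.285], TCP at [168.697, 523.483, 231.283] pointing down, gripper open.
Joint ranges: [-2.95, 2.95], [-1.21, 1.97], [-1.09, 1.5], [-2.87, 1.71], [-2.94, -0.07], [-3.05, 3.05]. Speed limits (rad/s): [2.57, 2.57, 3.14, 3.14, 3.14, 3.14].

INTERFACE

Orientations are given as a unit quaternion [w, x, y, z].
In Python, from plant import observe, viewer, order, outline_of, tip_of, r gives the robot as it stands. The module is installed in compiled form; this text tells all that it offers.
- The arm moves only by the tool servo_tool, never from a script. Its argument "rows" is a list of rows, each a list of 7 numbers: the opening, from -1 (shut) to 1 (fully open), so that 0 is half open, then the shift along the world's x, y, z each as a share of 4 cm, from -1 to 1, then the turn, a rotation vector about the world's x, y, z each as a share of 8 degrees, from -1 to 1. A call has exactly 10 rows; each row shifts and turns the commanded pose from where the row before left it; what a row does not reach is not made up. A row lasts 1/10 s, in which the tool goes at most 50 mm and 8.59 degrees, less where a joint would pass 70% of its speed; a pose out of reach is approached as far as the arm can. A call with a number of a shift or a turn outside -1 to 1 is refused whole. A call with a gripper value outside its range is refused whole. The fingers move at their own pace and stop on an object; "force" is the grip in N (left out, the last holds). Time passes only in rows, so rows that do not move let the fingers close, or fill a call up. It gives the time, the measured TCP pose, the force and the opening at its end, in the units of the state.
- observe(): the state, without advancing time (a new reading comes with each control period).
- viewer.grab_frame(name): name is "side" or "top" or "wrist"; returns a dict with "pixels" (400x640x3 uint8, red, green, blue), "fx", "fy", "cx", "cy" (pixels), "dist_coeffs" ([k1, k2, p1, p2, k3] as OpenCV has them; the pictures are not rectified), "world_to_cam" (4x4, takes a point from world to camera coordinates); the wrist camera has in their place "T_tool_cam" (4x4, takes a point from camera to tool coordinates, whose origin is the TCP and whose axes are the flange's). Camera axes: x right, y down, z forward; pixel columns grow to the right and rows downward; lengths in mm; the calibration is good to about 2 mm. A picture is of the moment at which its call begins: read the wrist's pose just before it. There is no depth.
- order.sign_off(): hands the job in, once; it reports no verdict.
Trained networks look in the newest picture that a camera, given by its name, has taken for a name from the list of things; names that differ only in an ending like _2 or _b are one class to them, and where a whole thing is asked for, a point or a joint stands for the part that bears it (a point fixed in the world has none). Each returns a list of dicts, best first, with "confidence" (0 to 1); they miss things now and then, are a little off and sometimes report something else, mostly with a low value. They report only what shows in the picture. A call takes as long as a camera call. They do not tell look-alikes from the thing itself.
- outline_of(camera, label): "pixels" (400x640 bool, what is visible of it) and "bbox" ([left, top, right, bottom] as shares, 0 to 1, of the picture: columns of its width, rows of its height, round what is visible of it).
- tip_of(camera, label): "xy" ([column, row] as shares, 0 to 1, of the picture: columns of its width, rows of its height: a listed point, or the origin of a listed thing).
The state is a dict: "t": time; "qpos": joint angles; "dq": joint speeds; "joint_efforts": joint torques, N m; "tcp_pos": TCP position; "tcp_rot": TCP orientation; "wrist_force": force on the tool from outside, world axes, zero at the start; "torque": the same for the moment, N m; "finger_gap": finger opening in mm.
Only numpy, scipy, OpenCV 4.12 (cv2) and the standard library are available. Lean on these libraries where they do the work, as an engineer would, in place of code of your own. Each camera call takes 0.05 s, during which the arm holds its last target.

## Working session

There is one attempt and no reset: what is moved stays moved. The work goes in short steps, Python scripts to look and compute and a tool call to move; the robot and the scene stay as the last step left them, time stands still between calls to the robot, and variables do not carry over. Pictures are saved under pics/ and viewed, and the job is handed in when it is done.

Besides the shell and the picture viewer there is one more tool, called as name(argument=value, ...), one argument or row to a line, values as JSON. servo_tool: Moves the arm, as the interface text tells. Shift numbers are shares of 4 cm and turn numbers shares of 8 degrees, none past 1 either way. Its arguments: {"type":"object","properties":{"rows":{"type":"array"},"force":{"type":"number"}},"required":["rows"]}

```bash
mkdir -p pics; ls; cat > h.py <<'E'
import numpy as np, cv2
from plant import observe, viewer, order, outline_of, tip_of, r
def grab(n,save=None):
    s=observe(); f=viewer.grab_frame(n)
    if save: cv2.imwrite('pics/'+save+'.png',cv2.cvtColor(f['pixels'],cv2.COLOR_RGB2BGR))
    return s,f
E
python3 - <<'E'
from h import *
s=observe(); print({k:np.round(v,3) for k,v in s.items()}, r.grip_depth)
for n in('side','top','wrist'):
    s,f=grab(n,n+'0')
    print(n,f['fx'],f['fy'],f['cx'],f['cy'],f['dist_coeffs'])
    print(np.round(f.get('world_to_cam',f.get('T_tool_cam')),3))
    for l in['tile_a_c','rest_top','wedge_butt','bed_stop','pointer_tip','half_tile_c','bevel_tile_c','mallet','bowl']:
        print(l,[(round(d['confidence'],2),np.round(np.array(d['xy'])*[640,400],1).tolist()) for d in tip_of(n,l)][:4])
E
```

```text
pics
{'t': np.float64(0.0), 'qpos': array([ 1.544,  0.256,  0.107, -0.   , -1.424, -0.285]), 'dq': array([ 0.001,  0.001,  0.001, -0.   ,  0.   ,  0.   ]), 'joint_efforts': array([ 1.0000e-03, -3.8663e+01,  2.3794e+01,  5.3650e+00, -6.0000e-03,
        0.0000e+00]), 'tcp_pos': array([168.524, 523.02 , 230.412]), 'tcp_rot': array([ 0.001,  0.988, -0.155, -0.   ]), 'wrist_force': array([-0.588, -0.294,  0.157]), 'torque': array([-0.051,  0.012, -0.063]), 'finger_gap': np.float64(85.232)} 18.700000000000003
side 399.9623706222317 399.9623706222317 313.7266512424555 199.80926103988006 [0.02450995 0.         0.         0.         0.        ]
[[-9.92000e-01 -1.24000e-01  6.00000e-03  4.99985e+02]
 [-6.90000e-02  5.11000e-01 -8.57000e-01  1.36603e+02]
 [ 1.03000e-01 -8.51000e-01 -5.15000e-01  9.66037e+02]
 [ 0.00000e+00  0.00000e+00  0.00000e+00  1.00000e+00]]
tile_a_c [(0.57, [353.1, 206.5])]
rest_top [(0.93, [261.6, 229.8])]
wedge_butt [(0.98, [270.2, 197.5]), (0.9, [411.5, 155.6]), (0.59, [399.1, 368.3])]
bed_stop [(0.89, [258.8, 260.4])]
pointer_tip [(0.64, [259.0, 232.1])]
half_tile_c 
[... 686 characters left out ...]
457.7, 282.8])]
bed_stop [(0.7, [274.9, 171.9])]
pointer_tip [(0.46, [268.2, 166.5])]
half_tile_c [(0.86, [210.6, 230.9])]
bevel_tile_c [(0.61, [271.4, 225.4])]
mallet [(0.96, [430.3, 153.4])]
bowl [(0.79, [203.0, 166.9])]
wrist 292.97135458965727 292.97135458965727 315.5820276465214 200.34452308003068 [-0.02264745  0.          0.          0.          0.        ]
[[-0.00000e+00 -9.57000e-01 -2.89000e-01  7.38390e+01]
 [ 1.00000e+00 -0.00000e+00  1.00000e-03  4.70000e-01]
 [-1.00000e-03 -2.89000e-01  9.57000e-01 -1.41429e+02]
 [ 0.00000e+00  0.00000e+00  0.00000e+00  1.00000e+00]]
tile_a_c []
rest_top []
wedge_butt []
bed_stop []
pointer_tip []
half_tile_c []
bevel_tile_c []
mallet []
bowl []
```

View pics/side0.png

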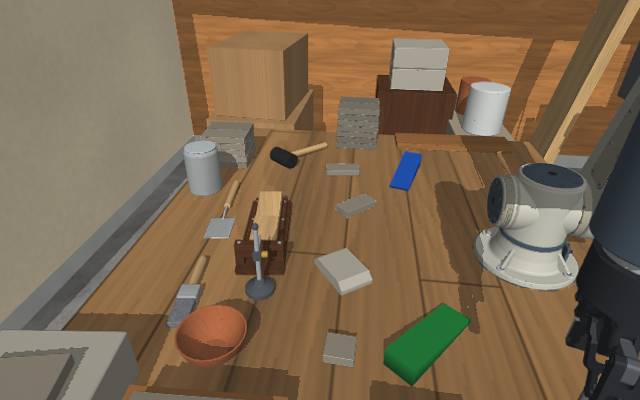

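View pics/top0.png

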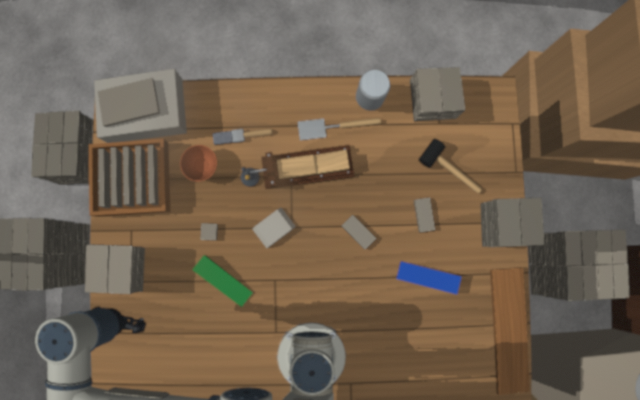

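View pics/wrist0.png

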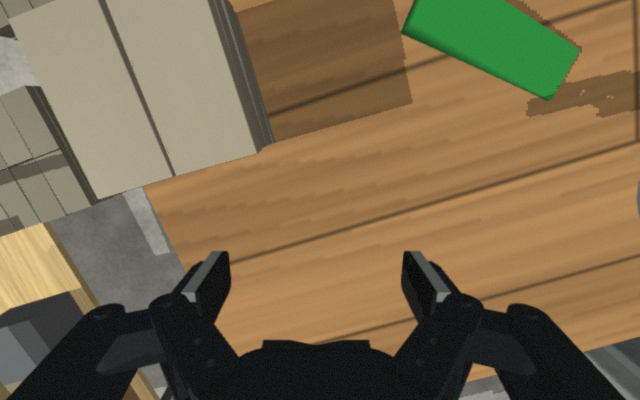

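```bash
python3 - <<'E'
import cv2
a=cv2.imread('pics/top0.png'); cv2.imwrite('pics/top0c.png',cv2.resize(a[110:300,180:380],None,fx=4,fy=3.95*0+4,interpolation=cv2.INTER_CUBIC)[:600])
a=cv2.imread('pics/side0.png'); cv2.imwrite('pics/side0c.png',cv2.resize(a[150:350,180:440],None,fx=3,fy=3,interpolation=cv2.INTER_CUBIC))
E
```

```text
(no output)
```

View pics/side0c.png

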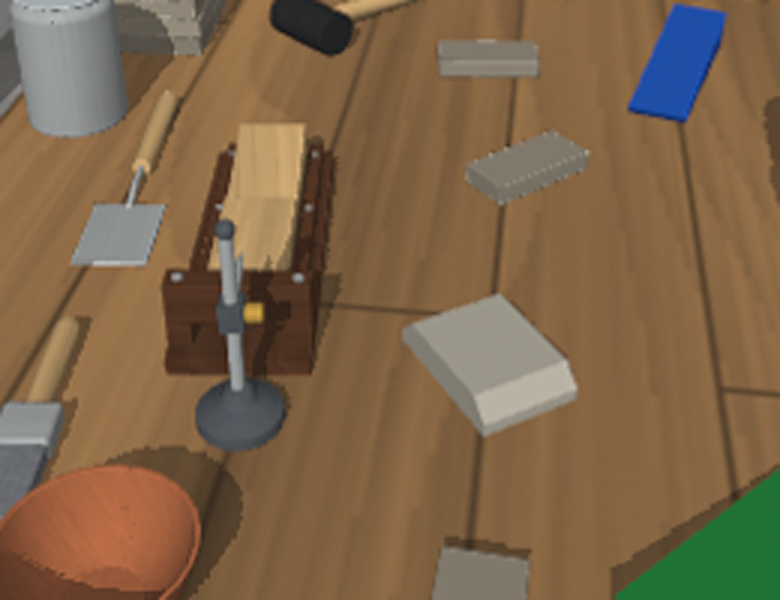

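```bash
python3 - <<'E'
import cv2
a=cv2.imread('pics/top0.png'); cv2.imwrite('pics/top0c.png',cv2.resize(a[125:265,230:450],None,fx=3.6,fy=3.6,interpolation=cv2.INTER_CUBIC))
E
cat >> h.py <<'E'
def ray(f,uv):
    K=np.array([[f['fx'],0,f['cx']],[0,f['fy'],f['cy']],[0,0,1]])
    n=cv2.undistortPoints(np.array(uv,float).reshape(-1,1,2),K,np.array(f['dist_coeffs'])).reshape(-1,2)
    d=np.c_[n,np.ones(len(n))]
    if 'world_to_cam' in f: T=np.linalg.inv(f['world_to_cam'])
    else:
        from scipy.spatial.transform import Rotation as R
        s=f['s']; q=s['tcp_rot']; W=np.eye(4); W[:3,:3]=R.from_quat([q[1],q[2],q[3],q[0]]).as_matrix(); W[:3,3]=s['tcp_pos']; T=W@f['T_tool_cam']
    return T[:3,3], d@T[:3,:3].T
def onz(f,uv,z):
    o,d=ray(f,uv); return o+d*((z-o[2])/d[:,2])[:,None]
def proj(f,P):
    K=np.array([[f['fx'],0,f['cx']],[0,f['fy'],f['cy']],[0,0,1]])
    if 'world_to_cam' in f: M=f['world_to_cam']
    else:
        from scipy.spatial.transform import Rotation as R
        s=f['s']; q=s['tcp_rot']; W=np.eye(4); W[:3,:3]=R.from_quat([q[1],q[2],q[3],q[0]]).as_matrix(); W[:3,3]=s['tcp_pos']; M=np.linalg.inv(W@f['T_tool_cam'])
    return cv2.projectPoints(np.array(P,float).reshape(-1,3),cv2.Rodrigues(M[:3,:3])[0],M[:3,3],K,np.array(f['dist_coeffs']))[0].reshape(-1,2)
def rect(f,mask,z):
    ys,xs=np.nonzero(mask); P=onz(f,np.c_[xs,ys],z)[:,:2]
    (c,wh,a)=cv2.minAreaRect(P.astype(np.float32)); 
    if wh[0]<wh[1]: wh=(wh[1],wh[0]); a+=90
    return np.round(c,1),np.round(wh,1),round(((a+90)%180)-90,1),np.round(P.mean(0),1)
_g=grab
def grab(n,save=None):
    s,f=_g(n,save); f['s']=s; return s,f
E
python3 - <<'E'
from h import *
for n in('top','side'):
    s,f=grab(n)
    for l in['tile_a_c','half_tile_c','bevel_tile_c','rest_top','wedge_butt','bed_stop','mallet','bowl']:
        for d in outline_of(n,l)[:4]: print(n,l,round(d['confidence'],2),np.round(np.array(d['bbox'])*[640,400,640,400]).tolist(),rect(f,d['pixels'],{'rest_top':48,'wedge_butt':48}.get(l,20)))
    print('ptr',onz(f,[[268.2,166.5]] if n=='top' else [[259,232.1]],97))
E
```

```text
top tile_a_c 0.57 [345.0, 217.0, 379.0, 248.0] (array([ 405.1, -163.4]), array([109.3,  51.5]), 43.7, array([ 404., -163.]))
top tile_a_c 0.28 [253.0, 204.0, 294.0, 248.0] (array([422.9, 118. ]), array([125.6,  85.8]), -53.6, array([424.2, 117.3]))
top half_tile_c 0.83 [201.0, 222.0, 219.0, 241.0] (array([414.6, 327.9]), array([59.3, 55.4]), 85.7, array([414.8, 328.7]))
top bevel_tile_c 0.86 [252.0, 207.0, 295.0, 247.0] (array([424.1, 115.7]), array([119. ,  83.2]), -54.1, array([424.5, 116.2]))
top bevel_tile_c 0.66 [342.0, 217.0, 380.0, 249.0] (array([ 403.4, -163.3]), array([111.6,  53.8]), 43.6, array([ 403.7, -163.1]))
top wedge_butt 0.75 [191.0, 256.0, 250.0, 309.0] (array([255.3, 280.4]), array([206.1,  65.4]), 52.6, array([255.3, 281.8]))
top wedge_butt 0.69 [399.0, 262.0, 462.0, 292.0] (array([ 249.8, -387.3]), array([207.9,  64.1]), 73.7, array([ 249.1, -387.7]))
top wedge_butt 0.65 [314.0, 148.0, 346.0, 175.0] (array([633.5, -73.2]), array([113.1,  64.5]), -81.5, array([633. , -75.5]))
top wedge_butt 0.63 [278.0, 157.0, 316.0, 179.0] (array([620.5,  39.2]), array([116.1,  
[... 1190 characters left out ...]
4, array([619.6,  25.6]))
side wedge_butt 0.82 [389.0, 151.0, 423.0, 191.0] (array([ 251.8, -342. ]), array([269.3,  66.6]), 76.8, array([ 255.7, -332.8]))
side wedge_butt 0.69 [382.0, 303.0, 470.0, 387.0] (array([267.9, 319. ]), array([191.3,  70.6]), 51.2, array([271.3, 328.9]))
side bed_stop 0.96 [235.0, 200.0, 293.0, 276.0] (array([634.4,   6. ]), array([326.5, 128.9]), -83.2, array([618.4,  61. ]))
side mallet 0.64 [274.0, 142.0, 330.0, 168.0] (array([ 638.9, -497.5]), array([240.8, 148.1]), 63.2, array([ 640.8, -463.2]))
side bowl 0.94 [174.0, 304.0, 247.0, 366.0] (array([654.8, 334.6]), array([138.5, 129.9]), -82.8, array([651.9, 337.3]))
ptr [[611.0244945  117.27587763  97.        ]]
```

View pics/top0c.png

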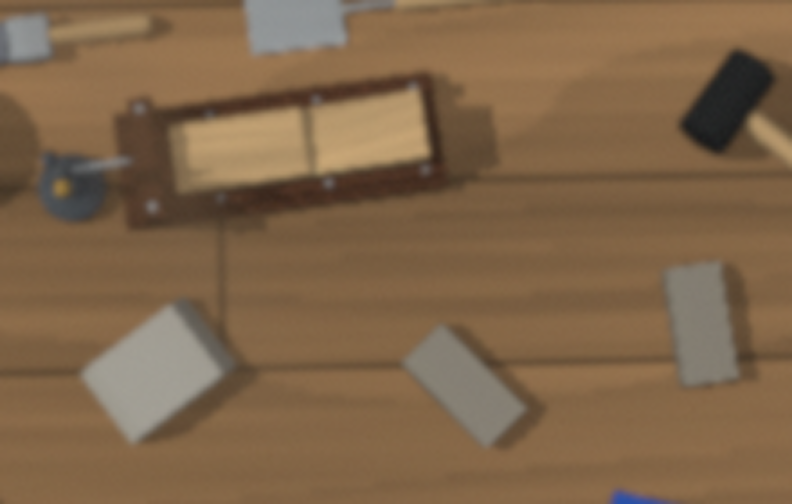

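servo_tool(
  rows=[
    [1,0.6,-0.95,0,0,0,-0.5],
    [1,0.6,-0.95,0,0,0,-0.5],
    [1,0.6,-0.95,0,0,0,-0.5],
    [1,0.6,-0.95,0,0,0,-0.5],
    [1,0.6,-0.95,0,0,0,-0.5],
    [1,0.6,-0.95,0,0,0,-0.5],
    [1,0.6,-0.95,0,0,0,-0.5],
    [1,0.6,-0.95,0,0,0,-0.5],
    [1,0.6,-0.95,0,0,0,-0.5],
    [1,0.6,-0.95,0,0,0,-0.5],
  ],
  force=50,
)

```text
t: 3.4
tcp_pos: [409.3, 141.8, 231.7]
tcp_rot: [-0.0, 0.875, -0.485, 0.0]
wrist_force: [1.6, 1.0, 0.0]
finger_gap: 85.1
```

servo_tool(
  rows=[
    [1,0.6,-0.95,0,0,0,-0.5],
    [1,0.6,-0.95,0,0,0,-0.5],
    [1,0.6,-0.95,0,0,0,-0.5],
    [1,0,-0.9,0,0,0,-0.8],
    [1,0,-0.5,0,0,0,-0.5],
    [1,0,0,0,0,0,0],
    [1,0,0,0,0,0,0],
    [1,0,0,0,0,0,0],
    [1,0,0,0,0,0,0],
    [1,0,0,0,0,0,0],
  ],
)

```text
t: 4.4
tcp_pos: [480.7, -25.8, 231.3]
tcp_rot: [-0.0, 0.765, -0.644, 0.0]
wrist_force: [-0.2, -0.0, -0.2]
finger_gap: 85.4
```

```bash
python3 - <<'E'
from h import *
n='wrist'
s,f=grab(n,'w1'); print(s['t'],s['tcp_pos'],s['tcp_rot'],s['qpos'])
f['pixels']
for l in['tile_a_c','rest_top','wedge_butt','bed_stop','pointer_tip']:
    for d in tip_of(n,l)[:4]:
        uv=np.array(d['xy'])*[640,400]; z={'tile_a_c':10,'rest_top':48,'wedge_butt':35,'bed_stop':15,'pointer_tip':97}[l]
        print(l,round(d['confidence'],2),uv.round(1),onz(f,[uv],z).round(1))
    for d in outline_of(n,l)[:3]: print(l,round(d['confidence'],2),np.round(np.array(d['bbox'])*[640,400,640,400]).tolist(),rect(f,d['pixels'],{'rest_top':48,'wedge_butt':48}.get(l,20)))
E
```

```text
4.4 [480.7333159  -25.76298051 231.33165659] [-9.69028766e-05  7.65077578e-01 -6.43938110e-01  1.76350457e-05] [ 2.72881762e-01  1.18622793e-01 -6.14831019e-02 -8.13299675e-05
 -1.39051042e+00 -1.01339909e-01]
tile_a_c 0.72 [336.  278.2] [[426.6 116.9  10. ]]
tile_a_c 0.67 [401.8  63.8] [[ 405.3 -168.2   10. ]]
tile_a_c 0.63 [347.0, 15.0, 458.0, 111.0] (array([ 407.1, -164.4]), array([111.6,  52.2]), 43.6, array([ 406.4, -165.4]))
tile_a_c 0.59 [124.0, 369.0, 171.0, 399.0] (array([690.8, 352.5]), array([76.8, 62.4]), 11.2, array([685.9, 356.5]))
rest_top 0.92 [185.6 209.2] [[624.9  34.3  48. ]]
rest_top 0.65 [177.5  57.5] [[ 641.  -128.2   48. ]]
rest_top 0.51 [402.4  65.1] [[ 413.7 -159.9   48. ]]
rest_top 0.6 [158.0, 157.0, 223.0, 255.0] (array([619.5,  34.3]), array([121.5,  67.5]), -81.7, array([620.7,  31.6]))
wedge_butt 0.64 [178.2  56.6] [[ 646.2 -130.3   35. ]]
wedge_butt 0.7 [141.0, 55.0, 223.0, 228.0] (array([628.8, -42. ]), array([185.6,  74.7]), -83.1, array([630.5, -79.8]))
bed_stop 0.77 [203.5 254.4] [[611.5 108.8  15. ]]
bed_stop 0.57 [140.0, 39.0, 244.0, 288.0] (array([638.5,   8.1]), array([317.3, 143.5]), -84.3, array([614.2,  -8.4]))
```

View pics/w1.png

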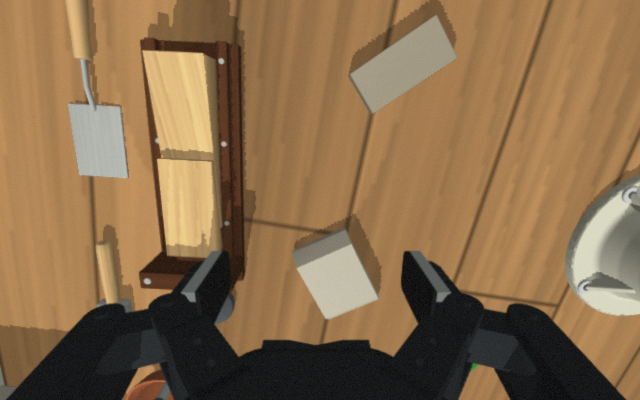

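servo_tool(
  rows=[
    [1,-0.27,-0.49,-0.5,0,0,-1],
    [1,-0.27,-0.49,-0.5,0,0,-1],
    [1,-0.27,-0.49,-0.5,0,0,-1],
    [1,-0.27,-0.49,-0.5,0,0,-1],
    [1,-0.27,-0.49,-0.5,0,0,-1],
    [1,-0.27,-0.49,-0.5,0,0,-1],
    [1,-0.25,-0.49,-0.5,0,0,-1],
    [1,0,0,-0.25,0,0,0],
    [1,0,0,-0.25,0,0,0],
    [1,0,0,0,0,0,0],
  ],
)

```text
t: 5.95
tcp_pos: [405.6, -163.4, 70.4]
tcp_rot: [-0.001, -0.373, 0.928, 0.0]
wrist_force: [-0.1, 0.4, 0.1]
finger_gap: 85.1
```

```bash
python3 - <<'E'
from h import *
n='wrist'
s,f=grab(n,'w2'); print(s['t'],s['tcp_pos'],s['tcp_rot'],s['qpos'])
for l in['tile_a_c']:
    for d in outline_of(n,l)[:3]: print(l,round(d['confidence'],2),np.round(np.array(d['bbox'])*[640,400,640,400]).tolist(),rect(f,d['pixels'],20))
E
```

```text
5.95 [ 405.57345006 -163.35451837   70.39664637] [-7.21279481e-04 -3.73085707e-01  9.27796501e-01  4.32932284e-04] [-2.21851428e-02  1.57083282e-01 -4.53989865e-01 -2.78328961e-04
 -9.61390114e-01 -7.83786101e-01]
tile_a_c 0.57 [278.0, 138.0, 352.0, 290.0] (array([ 404.9, -166.4]), array([111.8,  51.9]), 42.8, array([ 401.6, -169.3]))
```

View pics/w2.png

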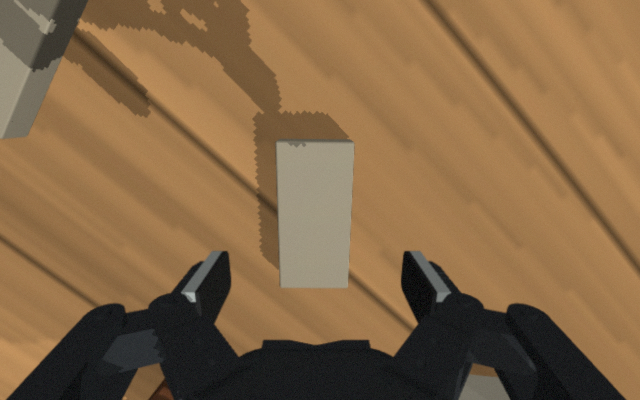

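servo_tool(
  rows=[
    [1,-0.02,-0.07,-0.5,0,0,0],
    [1,0,0,-0.5,0,0,0],
    [1,0,0,-0.4,0,0,0],
    [1,0,0,-0.2,0,0,0],
    [1,0,0,-0.1,0,0,0],
    [-1,0,0,0,0,0,0],
    [-1,0,0,0,0,0,0],
    [-1,0,0,0,0,0,0],
    [-1,0,0,0,0,0,0],
    [-1,0,0,0,0,0,0],
  ],
  force=50,
)

```text
t: 7.05
tcp_pos: [405.9, -166.6, 4.3]
tcp_rot: [0.001, -0.373, 0.928, -0.001]
wrist_force: [-1.2, 0.5, 5.4]
finger_gap: 50.6
```

```bash
python3 - <<'E'
import cv2
a=cv2.imread('pics/w1.png'); cv2.imwrite('pics/w1c.png',cv2.resize(a[30:300,130:260],None,fx=4,fy=2.2,interpolation=cv2.INTER_CUBIC))
cv2.imwrite('pics/w1d.png',cv2.resize(a[145:295,130:260],None,fx=4,fy=4,interpolation=cv2.INTER_CUBIC))
E
```

```text
(no output)
```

View pics/w1d.png

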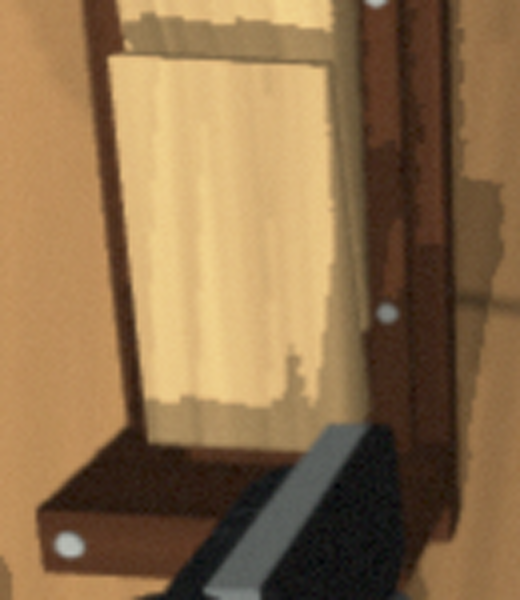

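servo_tool(
  rows=[
    [-1,0,0,0.3,0,0,0],
    [-1,0,0,0.9,0,0,0],
    [-1,0,0,0.9,0,0,0],
    [-1,0,0,0.9,0,0,0],
    [-1,0.5,0.3,0.5,0,0,0.9],
    [-1,0.8,0.5,0,0,0,0.9],
    [-1,0.8,0.5,0,0,0,0.9],
    [-1,0.8,0.5,0,0,0,0.9],
    [-1,0.8,0.5,0,0,0,0.9],
    [-1,0,0,0,0,0,0.9],
  ],
)

```text
t: 8.05
tcp_pos: [555.8, -72.2, 142.1]
tcp_rot: [0.0, -0.691, 0.723, 0.0]
wrist_force: [-1.1, -0.1, -2.8]
finger_gap: 50.6
```

```bash
python3 - <<'E'
from h import *
s,f=grab('wrist','w3'); print(s['t'],s['tcp_pos'],s['tcp_rot'])
f1=dict(f); f1['s']=dict(s,tcp_pos=np.array([480.7333159,-25.76298051,231.33165659]),tcp_rot=np.array([-9.69e-05,7.65077578e-01,-6.43938e-01,1.76e-5]))
P=onz(f1,[[157.5,159],[212,161.5],[167,255.7]],48)[:,:2]; print(P.round(1))
u=P[2]-P[0]; L=np.linalg.norm(u); print('L',L,np.degrees(np.arctan2(u[1],u[0])),np.linalg.norm(P[1]-P[0])); u/=L; v=np.array([u[1],-u[0]])*-1
v=(P[1]-P[0])/np.linalg.norm(P[1]-P[0]); print('c',P[0]+u*60+v*30)
for l in['rest_top','bed_stop','pointer_tip']:
    for d in tip_of('wrist',l)[:3]:
        uv=np.array(d['xy'])*[640,400]; print(l,round(d['confidence'],2),uv.round(1),onz(f,[uv],{'rest_top':48,'bed_stop':15,'pointer_tip':97}[l]).round(1))
E
```

```text
8.05 [555.78587517 -72.21593926 142.07279175] [ 1.01147008e-04 -6.90591637e-01  7.23244849e-01  2.63074918e-04]
[[659.  -19.8]
 [598.3 -27.3]
 [645.4  99.4]]
L 119.96613993392731 96.4934940728265 61.1487951541176
c [622.45686922  36.11494499]
rest_top 0.77 [247.9 313.9] [[625.5  34.9  48. ]]
```

View pics/w3.png

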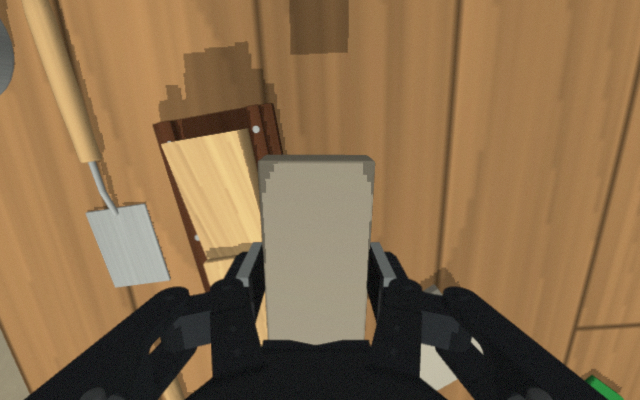

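servo_tool(
  rows=[
    [-1,0.42,0.68,0,0,0,0.3],
    [-1,0.42,0.68,0,0,0,0.3],
    [-1,0.42,0.68,0,0,0,0.3],
    [-1,0.41,0.67,0,0,0,0.26],
    [-1,0,0,-0.4,0,0,0],
    [-1,0,0,-0.5,0,0,0],
    [-1,0,0,-0.5,0,0,0],
    [-1,0,0,-0.35,0,0,0],
    [-1,0,0,0,0,0,0],
    [-1,0,0,0,0,0,0],
  ],
)

```text
t: 9.25
tcp_pos: [619.8, 33.3, 73.9]
tcp_rot: [0.0, 0.744, -0.668, 0.0]
wrist_force: [0.6, 0.4, -1.9]
finger_gap: 50.5
```

```bash
python3 - <<'E'
from h import *
s,f=grab('side','s1'); print(s['t'],s['tcp_pos'],s['tcp_rot'])
a=cv2.imread('pics/s1.png'); cv2.imwrite('pics/s1c.png',cv2.resize(a[130:290,200:340],None,fx=3.7,fy=3.7,interpolation=cv2.INTER_CUBIC))
s,f=grab('wrist','w4')
E
```

```text
9.25 [619.79894072  33.29018191  73.94995609] [ 7.51296472e-06  7.43761784e-01 -6.68444731e-01  2.21862118e-04]
```

View pics/s1c.png

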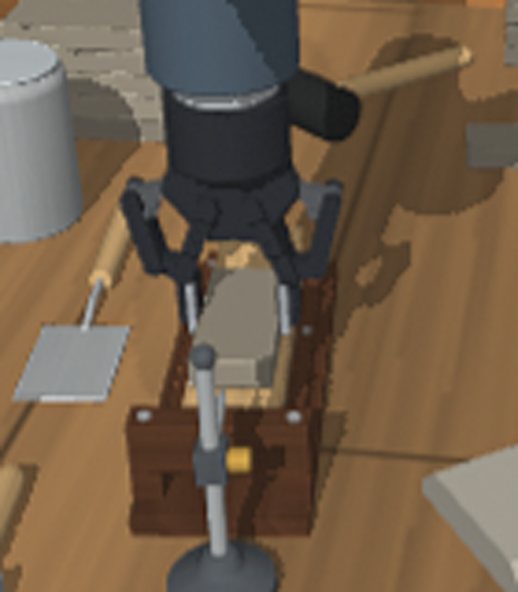

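View pics/w4.png

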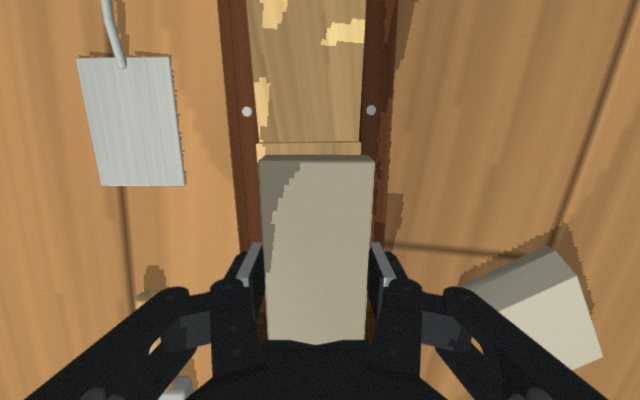

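servo_tool(
  rows=[
    [-1,0.07,0.06,-0.25,0,0,0],
    [-1,0,0,-0.15,0,0,0],
    [-1,0,0,-0.07,0,0,0],
    [-1,0,0,-0.03,0,0,0],
    [-1,0,0,0,0,0,0],
    [0.3,0,0,0,0,0,0],
    [0.6,0,0,0,0,0,0],
    [1,0,0,0,0,0,0],
    [1,0,0,0,0,0,0],
    [1,0,0,0,0,0,0],
  ],
)

```text
t: 10.35
tcp_pos: [622.8, 36.3, 53.5]
tcp_rot: [-0.0, 0.744, -0.668, 0.0]
wrist_force: [-0.7, 0.7, -0.1]
finger_gap: 85.5
```

```bash
python3 - <<'E'
from h import *
s,f=grab('top','t1')
a=f['pixels'].astype(int)
def seg(x0,x1,y0,y1):
    m=np.zeros(a.shape[:2],np.uint8); sub=a[y0:y1,x0:x1]
    k=((sub[...,0]-sub[...,2])<32)&(sub.sum(2)>200)
    m[y0:y1,x0:x1]=k; m=cv2.morphologyEx(m,cv2.MORPH_OPEN,np.ones((3,3)))
    n,l,st,c=cv2.connectedComponentsWithStats(m); i=1+np.argmax(st[1:,4]); return l==i
print('T2',rect(f,seg(405,445,190,240),20))
for d in outline_of('top','tile_a_c'): print(d['confidence'],np.array(d['bbox'])*[640,400,640,400],rect(f,d['pixels'],20))
s,f=grab('side')
for d in outline_of('side','tile_a_c'): print(d['confidence'],np.array(d['bbox'])*[640,400,640,400],rect(f,d['pixels'],20))
s,f=grab('wrist','w5')
E
```

```text
T2 (array([ 456.4, -384.7]), array([112.1,  57.9]), 6.7, array([ 456.6, -385.4]))
0.67 [280.32  157.68  315.392 175.92 ] (array([618.6,  38.3]), array([113.,  46.]), -77.8, array([617.2,  36.2]))
0.55 [249.024 210.    276.224 238.6  ] (array([637.3, -25.4]), array([133.1,  56.6]), -82.6, array([634.4, -31.4]))
```

View pics/w5.png

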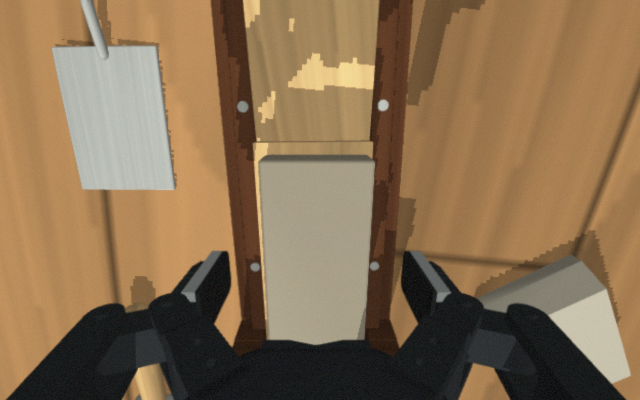

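servo_tool(
  rows=[
    [1,0,0,0.9,0,0,0],
    [1,0,0,1,0,0,0],
    [1,-0.2,-0.5,0.3,0,0,-0.5],
    [1,-0.38,-0.95,0,0,0,-1],
    [1,-0.38,-0.95,0,0,0,-1],
    [1,-0.38,-0.95,0,0,0,-1],
    [1,-0.38,-0.95,0,0,0,-1],
    [1,-0.38,-0.95,0,0,0,-1],
    [1,-0.38,-0.95,0,0,0,-1],
    [1,-0.38,-0.95,0,0,0,-1],
  ],
)

```text
t: 11.6
tcp_pos: [507.5, -251.1, 141.5]
tcp_rot: [0.0, -0.308, 0.951, -0.0]
wrist_force: [1.3, 0.3, 0.3]
finger_gap: 85.3
```

servo_tool(
  rows=[
    [1,-0.32,-0.83,-0.2,0,0,-0.92],
    [1,-0.32,-0.84,-0.4,0,0,-0.92],
    [1,-0.32,-0.84,-0.5,0,0,-0.92],
    [1,-0.32,-0.84,-0.5,0,0,-0.9],
    [1,0,0,-0.2,0,0,0],
    [1,0,0,0,0,0,0],
    [1,0,0,0,0,0,0],
    [1,0,0,0,0,0,0],
    [1,0,0,0,0,0,0],
    [1,0,0,0,0,0,0],
  ],
)

```text
t: 12.6
tcp_pos: [457.8, -383.3, 70.0]
tcp_rot: [0.001, -0.061, 0.998, -0.0]
wrist_force: [1.5, 0.0, -1.0]
finger_gap: 85.4
```

```bash
python3 - <<'E'
from h import *
n='wrist'
s,f=grab(n,'w6'); print(s['t'],s['tcp_pos'],s['tcp_rot'],s['qpos'])
for d in outline_of(n,'tile_a_c')[:3]: print(round(d['confidence'],2),np.round(np.array(d['bbox'])*[640,400,640,400]).tolist(),rect(f,d['pixels'],20))
E
```

```text
12.6 [ 457.75748709 -383.31251471   69.99712837] [ 5.36408124e-04 -6.11065296e-02  9.98131060e-01 -3.03167941e-04] [-4.35525314e-01  4.40194281e-01 -4.56838948e-02  2.47568900e-05
 -1.08368604e+00 -1.01299332e+00]
0.25 [44.0, 266.0, 170.0, 391.0] (array([ 570.3, -529.3]), array([129.2,  33.4]), 47.1, array([ 549., -554.]))
```

View pics/w6.png

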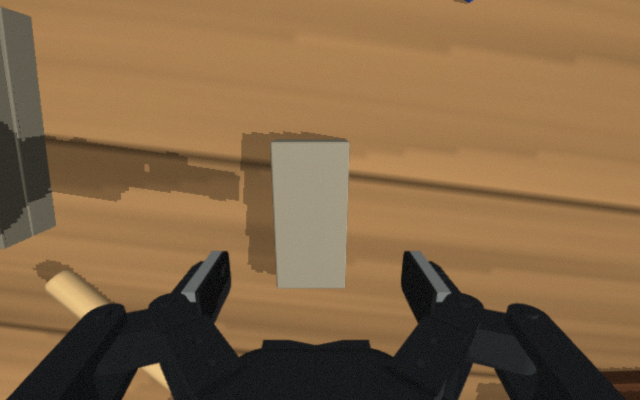

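```bash
python3 - <<'E'
from h import *
n='wrist'
s,f=grab(n)
m=np.zeros((400,640),np.uint8); cv2.fillPoly(m,[np.array([[272,142],[349,141],[345,287],[278,288]])],1)
print(rect(f,m,20), onz(f,[[272,142],[349,141],[345,287],[278,288]],20).round(1))
m[:]=0; cv2.fillPoly(m,[np.array([[277,142],[353,141],[348,287],[281,287]])],1)
f['s']=dict(s,tcp_pos=np.array([405.57,-163.35,70.4]),tcp_rot=np.array([-7.2e-4,-.373,.9278,4.3e-4])); print('T1 same way',rect(f,m,20))
E
```

```text
(array([ 456.3, -387.4]), array([108.6,  50.9]), 7.1, array([ 452.2, -387.9])) [[ 406.  -418.6   20. ]
 [ 399.4 -369.5   20. ]
 [ 506.3 -355.9   20. ]
 [ 513.3 -405.7   20. ]]
T1 same way (array([ 405.1, -165.6]), array([108.1,  50.9]), 43.8, array([ 402.3, -168. ]))
```

servo_tool(
  rows=[
    [1,-0.04,-0.1,-0.5,0,0,0],
    [1,0,0,-0.5,0,0,0],
    [1,0,0,-0.4,0,0,0],
    [1,0,0,-0.2,0,0,0],
    [1,0,0,-0.06,0,0,0],
    [-1,0,0,0,0,0,0],
    [-1,0,0,0,0,0,0],
    [-1,0,0,0,0,0,0],
    [-1,0,0,0,0,0,0],
    [-1,0,0,0,0,0,0],
  ],
)

```text
t: 13.75
tcp_pos: [456.3, -388.2, 4.2]
tcp_rot: [0.001, -0.061, 0.998, -0.001]
wrist_force: [1.3, 2.4, 6.1]
finger_gap: 50.7
```

servo_tool(
  rows=[
    [-1,0,0,0.4,0,0,0],
    [-1,0,0,1,0,0,0],
    [-1,0,0.1,1,0,0,0.2],
    [-1,0.3,0.7,1,0,0,0.8],
    [-1,0.38,0.95,0.1,0,0,1],
    [-1,0.38,0.95,0,0,0,1],
    [-1,0.38,0.95,0,0,0,1],
    [-1,0.38,0.95,0,0,0,1],
    [-1,0.38,0.95,0,0,0,1],
    [-1,0.38,0.95,0,0,0,1],
  ],
)

```text
t: 14.75
tcp_pos: [558.4, -126.1, 142.1]
tcp_rot: [-0.0, -0.524, 0.851, 0.001]
wrist_force: [0.3, -0.3, -2.3]
finger_gap: 50.6
```

servo_tool(
  rows=[
    [-1,0.32,0.8,0,0,0,0.82],
    [-1,0.32,0.8,0,0,0,0.82],
    [-1,0.32,0.8,0,0,0,0.82],
    [-1,0.32,0.8,0,0,0,0.82],
    [-1,0.25,0.7,0,0,0,0.7],
    [-1,0,0,-0.3,0,0,0],
    [-1,0,0,-0.3,0,0,0],
    [-1,0,0,0,0,0,0],
    [-1,0,0,0,0,0,0],
    [-1,0,0,0,0,0,0],
  ],
)

```text
t: 15.75
tcp_pos: [620.0, 27.2, 119.2]
tcp_rot: [-0.0, 0.736, -0.678, 0.0]
wrist_force: [-0.6, 0.4, -2.2]
finger_gap: 50.4
```

```bash
python3 - <<'E'
from h import *
s,f=grab('wrist','w7'); print(s['t'],s['tcp_pos'],s['tcp_rot'])
E
```

```text
15.75 [619.95479818  27.24007183 119.22108722] [-2.17105764e-04  7.35500785e-01 -6.77523765e-01  3.10224253e-04]
```

View pics/w7.png

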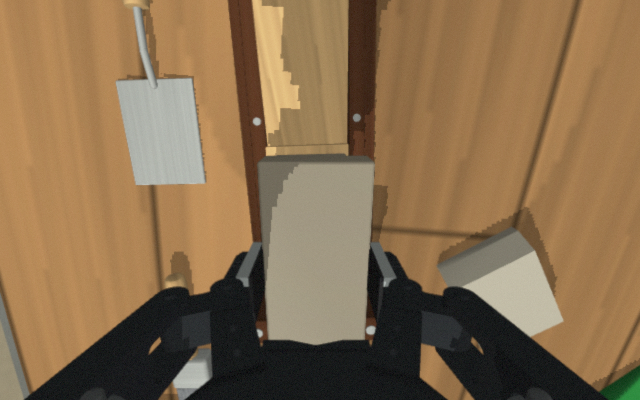

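servo_tool(
  rows=[
    [-1,0.07,0.23,-0.2,0,0,0.17],
    [-1,0,0,-0.4,0,0,0],
    [-1,0,0,-0.3,0,0,0],
    [-1,0,0,-0.15,0,0,0],
    [-1,0,0,-0.07,0,0,0],
    [-1,0,0,0,0,0,0],
    [-1,0,0,0,0,0,0],
    [-1,0,0,0,0,0,0],
    [-1,0,0,0,0,0,0],
    [-1,0,0,0,0,0,0],
  ],
)

```text
t: 16.8
tcp_pos: [622.8, 37.3, 74.2]
tcp_rot: [-0.0, 0.744, -0.668, 0.0]
wrist_force: [-0.6, -0.9, -2.0]
finger_gap: 50.8
```

```bash
python3 - <<'E'
from h import *
s,f=grab('side','s2'); print(s['t'],s['tcp_pos'],s['tcp_rot'])
a=cv2.imread('pics/s2.png'); cv2.imwrite('pics/s2c.png',cv2.resize(a[170:290,210:310],None,fx=5,fy=5,interpolation=cv2.INTER_CUBIC))
E
```

```text
16.8 [622.76284793  37.3442146   74.16032748] [-2.29387520e-04  7.43904147e-01 -6.68286280e-01  1.22129739e-04]
```

View pics/s2c.png

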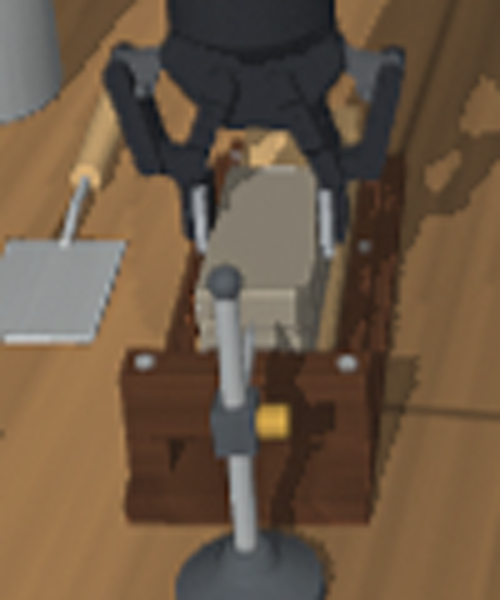

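servo_tool(
  rows=[
    [-1,0,0,-0.04,0,0,0],
    [-1,0,0,0,0,0,0],
    [0.3,0,0,0,0,0,0],
    [0.6,0,0,0,0,0,0],
    [1,0,0,0,0,0,0],
    [1,0,0,0,0,0,0],
    [1,0,0,0.3,0,0,0],
    [1,0,0,0.8,0,0,0],
    [1,0,-0.4,1,0,0,0],
    [1,0,-0.9,0.5,0,0,0],
  ],
)

```text
t: 17.85
tcp_pos: [624.4, -13.6, 181.3]
tcp_rot: [-0.002, 0.745, -0.667, 0.002]
wrist_force: [1.4, -1.1, 0.4]
finger_gap: 85.2
```

```bash
python3 - <<'E'
from h import *
s,f=grab('wrist','w8'); print(s['t'],s['tcp_pos'],s['tcp_rot'])
for l in['rest_top','tile_a_c','wedge_butt','bed_stop','pointer_tip']:
    for d in tip_of('wrist',l)[:3]:
        uv=np.array(d['xy'])*[640,400]; print(l,round(d['confidence'],2),uv.round(1),onz(f,[uv],{'rest_top':48,'bed_stop':15,'pointer_tip':97,'tile_a_c':78,'wedge_butt':35}[l]).round(1))
E
```

```text
17.85 [624.36645584 -13.57272949 181.34488709] [-0.00227641  0.7451442  -0.66689514  0.00240933]
wedge_butt 0.77 [310.3  61.6] [[ 642.9 -130.4   35. ]]
```

View pics/w8.png

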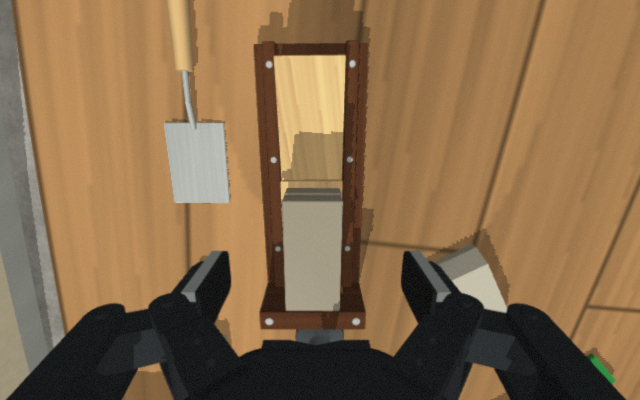

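servo_tool(
  rows=[
    [1,-0.21,0.27,0,0,0,-1],
    [1,-0.21,0.27,0,0,0,-1],
    [1,-0.21,0.27,0,0,0,-1],
    [1,-0.21,0.27,0,0,0,-1],
    [1,-0.21,0.27,0,0,0,-1],
    [1,-0.21,0.27,0,0,0,-1],
    [1,-0.21,0.27,0,0,0,-1],
    [1,-0.21,0.27,0,0,0,-1],
    [1,-0.21,0.27,0,0,0,-1],
    [1,-0.21,0.27,0,0,0,-1],
  ],
)

```text
t: 19.15
tcp_pos: [537.6, 94.4, 175.3]
tcp_rot: [-0.001, -0.138, 0.99, -0.0]
wrist_force: [0.2, 0.1, 0.3]
finger_gap: 85.6
```

servo_tool(
  rows=[
    [1,0,0,0,0,0,-1],
    [1,0,0,0,0,0,-1],
    [1,0,0,0,0,-1,0],
    [1,0,0,0,0,-1,0],
    [1,0,0,0,0,-1,0],
    [1,0,0,0,0,-1,0],
    [1,0,0,0,0,-1,0],
    [1,0,0,0,0,0,0],
    [1,0,0,0,0,0,0],
    [1,0,0,0,0,0,0],
  ],
)

```text
t: 20.15
tcp_pos: [553.6, 77.4, 187.6]
tcp_rot: [0.295, 0.01, 0.955, -0.014]
wrist_force: [0.2, -0.9, 0.5]
finger_gap: 85.6
```

```bash
python3 - <<'E'
from h import *
s,f=grab('wrist','w9'); print(s['t'],s['tcp_pos'],s['tcp_rot'],s['qpos'])
for l in['rest_top','tile_a_c','wedge_butt','bed_stop','pointer_tip']:
    for d in tip_of('wrist',l)[:3]:
        uv=np.array(d['xy'])*[640,400]; print(l,round(d['confidence'],2),uv.round(1),onz(f,[uv],{'rest_top':48,'bed_stop':15,'pointer_tip':97,'tile_a_c':78,'wedge_butt':35}[l]).round(1))
E
```

```text
20.15 [553.61614481  77.36778628 187.60771621] [ 0.29488265  0.00999598  0.95538354 -0.01366016] [ 0.55267308 -0.05713438 -0.77773806  0.79736029 -0.46817501 -2.7983538 ]
tile_a_c 0.6 [283.8 171.8] [[600.3  44.7  78. ]]
wedge_butt 0.91 [135.6 176.7] [[ 650.6 -137.1   35. ]]
bed_stop 0.75 [350.4 138.3] [[614.2 108.7  15. ]]
pointer_tip 0.74 [372.3 192.7] [[607.2 122.7  97. ]]
```

View pics/w9.png

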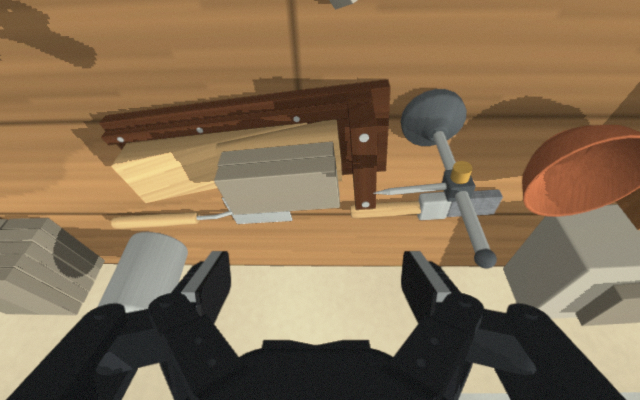

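```bash
python3 - <<'E'
import cv2
a=cv2.imread('pics/w9.png'); cv2.imwrite('pics/w9c.png',cv2.resize(a[130:220,205:395],None,fx=4.2,fy=4.2,interpolation=cv2.INTER_CUBIC))
E
```

```text
(no output)
```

View pics/w9c.png

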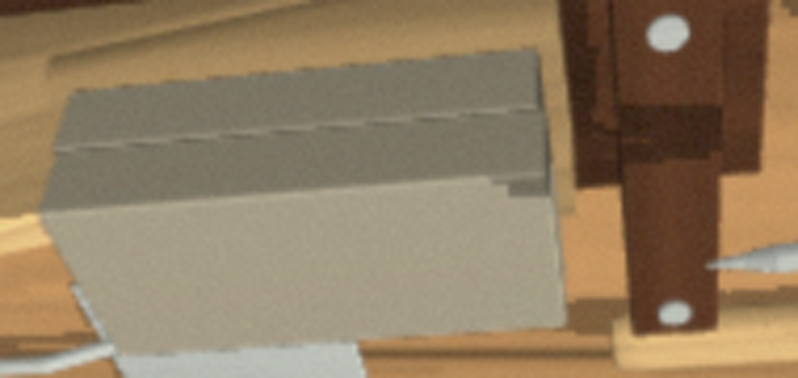

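servo_tool(
  rows=[
    [1,0,0.05,0,0,1,0],
    [1,0,0.05,0,0,1,0],
    [1,0,0.1,0,0,1,0],
    [1,0,0.1,0,0,0.95,0],
    [1,0,0,0,0,0.3,0],
    [1,0,0,0,0,0,0],
    [1,0,0,0,0,0,0],
    [1,0,0,0,0,0,0],
    [1,0,0,0,0,0,0],
    [1,0,0,0,0,0,0],
  ],
)

```text
t: 21.45
tcp_pos: [558.1, 78.5, 190.9]
tcp_rot: [0.044, 0.01, 0.999, -0.026]
wrist_force: [0.3, -0.2, 0.4]
finger_gap: 85.5
```

```bash
python3 - <<'E'
from h import *
s,f=grab('wrist','w10'); print(s['t'],s['tcp_pos'].tolist(),s['tcp_rot'].tolist(),s['qpos'])
for l in['bed_stop','pointer_tip']:
    for d in tip_of('wrist',l)[:3]:
        uv=np.array(d['xy'])*[640,400]; print(l,round(d['confidence'],2),uv.round(1),onz(f,[uv],{'rest_top':48,'bed_stop':15,'pointer_tip':97,'tile_a_c':78,'wedge_butt':35}[l]).round(1))
a=cv2.imread('pics/w10.png'); cv2.imwrite('pics/w10c.png',cv2.resize(a[150:300,220:420],None,fx=4,fy=4,interpolation=cv2.INTER_CUBIC))
E
```

```text
21.45 [558.0746187415785, 78.46826365982943, 190.85140824442777] [0.04421414521131098, 0.009890007877006935, 0.9986340229928528, -0.02602662537741263] [ 0.47470171  0.24243848 -0.05201721  0.09280388 -1.22356447 -2.0946009 ]
bed_stop 0.89 [352.  215.9] [[616.  109.8  15. ]]
pointer_tip 0.91 [373.8 245.1] [[606.4 123.7  97. ]]
```

View pics/w10.png

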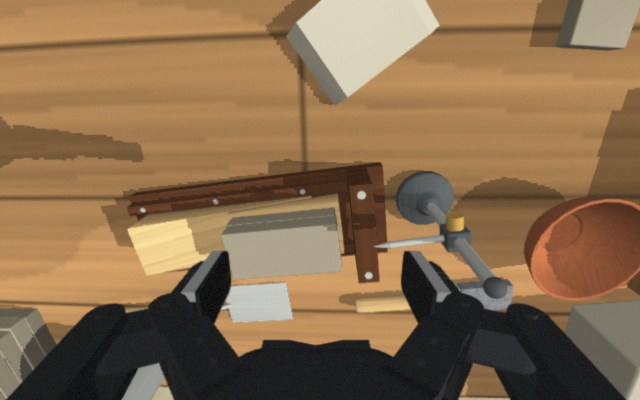

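View pics/w10c.png

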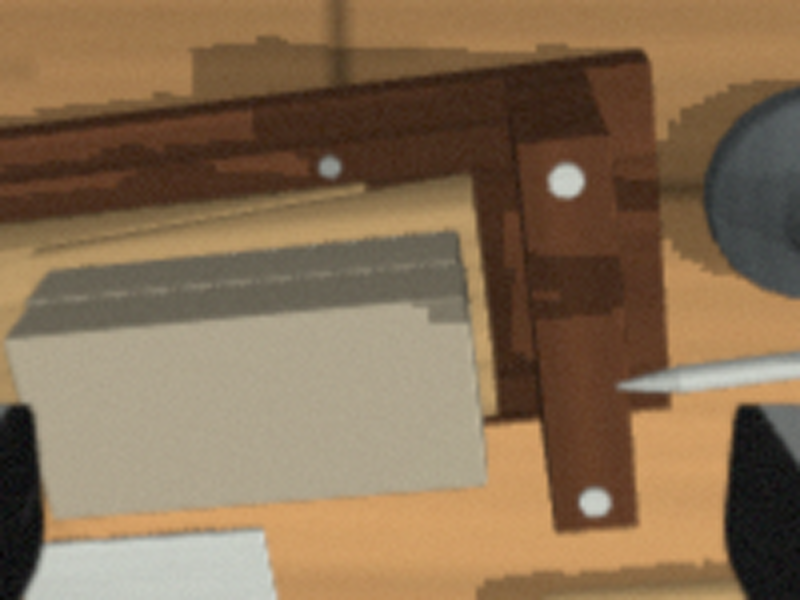

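```bash
cat >> h.py <<'E'
def tri(views):
    A=np.zeros((3,3));b=np.zeros(3)
    L=[]
    for f,uv in views:
        o,d=ray(f,[uv]); d=d[0]/np.linalg.norm(d[0]); M=np.eye(3)-np.outer(d,d); A+=M;b+=M@o; L.append((o,d))
    X=np.linalg.solve(A,b); return X,[np.linalg.norm(np.cross(X-o,d)) for o,d in L]
E
python3 - <<'E'
from h import *
s,f=grab('wrist')
w9=dict(f,s=dict(tcp_pos=np.array([553.61614481,77.36778628,187.60771621]),tcp_rot=np.array([0.29488265,0.00999598,0.95538354,-0.01366016])))
w10=dict(f,s=dict(tcp_pos=np.array([558.0746,78.46826,190.85141]),tcp_rot=np.array([0.0442142,0.00989,0.998634,-0.0260266])))
for n,a,b in[('ptr',(373.6,193.3),(374,246.2)),('stop-rob',(334.8,172.4),(336.5,224.5)),('stop-far',(339.8,207.6),(341.5,271)),('butt-rob',(215.2,180.7),(222,234.5)),('butt-far',(233.1,215),(233,279.5))]:
    X,e=tri([(w9,a),(w10,b)]); print(n,X.round(1),np.round(e,2), 'w9@88',onz(w9,[a],88).round(1),'w10@88',onz(w10,[b],88).round(1))
print(s['t'])
E
```

```text
ptr [606.2 123.5  99.1] [0.04 0.04] w9@88 [[619.4 126.3  88. ]] w10@88 [[612.9 125.3  88. ]]
stop-rob [589.6  90.3  90.2] [0.38 0.38] w9@88 [[591.9  90.   88. ]] w10@88 [[590.7  90.7  88. ]]
stop-far [640.1  95.9  88.7] [0.13 0.13] w9@88 [[640.9  96.1  88. ]] w10@88 [[640.6  95.8  88. ]]
butt-rob [601.5 -15.9  88.1] [0.12 0.12] w9@88 [[601.6 -15.8  88. ]] w10@88 [[601.5 -16.1  88. ]]
butt-far [651.4 -11.7  89.4] [0.08 0.08] w9@88 [[653.3 -12.6  88. ]] w10@88 [[652.5 -12.3  88. ]]
21.6
```

```bash
python3 - <<'E'
from h import *
from scipy.spatial.transform import Rotation as R
q=observe()['tcp_rot']; C=R.from_quat(q,scalar_first=True)
z=C.apply([0,0,1]); ax=np.cross(z,[0,0,-1]); a=np.arcsin(np.linalg.norm(ax)); rv=ax/np.linalg.norm(ax)*a
print('tilt fix /8deg',np.degrees(rv)/8)
x=(R.from_rotvec(rv)*C).apply([1,0,0]); print(np.degrees(np.arctan2(x[1],x[0])))
E
```

```text
tilt fix /8deg [0.37972024 0.62756664 0.        ]
178.8515727351866
```

servo_tool(
  rows=[
    [1,0,-0.2,0,0.38,0.63,0],
    [0,0.19,-0.53,0,0,0,1],
    [-1,0.19,-0.53,0,0,0,1],
    [-1,0.19,-0.53,0,0,0,1],
    [-1,0.19,-0.53,0,0,0,1],
    [-1,0.19,-0.53,0,0,0,1],
    [-1,0.19,-0.53,0,0,0,1],
    [-1,0.19,-0.53,0,0,0,1],
    [-1,0.19,-0.53,0,0,0,1],
    [-1,0.19,-0.53,0,0,0,1],
  ],
)

```text
t: 22.65
tcp_pos: [627.3, -121.2, 190.4]
tcp_rot: [-0.0, -0.582, 0.813, -0.0]
wrist_force: [0.7, 0.2, -0.6]
finger_gap: 0.1
```

servo_tool(
  rows=[
    [-1,0.19,-0.53,0,0,0,1],
    [-1,0.19,-0.53,0,0,0,1],
    [-1,0.19,-0.4,0,0,0,1],
    [-1,0,0,0,0,0,0.3],
    [-1,0,0,0,0,0,0],
    [-1,0,0,0,0,0,0],
    [-1,0,0,0,0,0,0],
    [-1,0,0,0,0,0,0],
    [-1,0,0,0,0,0,0],
    [-1,0,0,0,0,0,0],
  ],
)

```text
t: 23.65
tcp_pos: [649.8, -178.5, 190.6]
tcp_rot: [0.0, 0.75, -0.661, 0.0]
wrist_force: [0.1, 0.2, -0.4]
finger_gap: 0.2
```

```bash
python3 - <<'E'
from h import *
from scipy.spatial.transform import Rotation as R
q=observe()['tcp_rot']; C=R.from_quat(q,scalar_first=True)
z=C.apply([0,0,1]); ax=np.cross(z,[0,0,-1]); print('tilt fix /8deg',np.degrees(ax)/8)
x=C.apply([1,0,0]); print(np.degrees(np.arctan2(x[1],x[0])))
s,f=grab('wrist','w11'); print(s['t'],s['tcp_pos'],s['qpos'])
for d in tip_of('wrist','wedge_butt')[:3]:
    uv=np.array(d['xy'])*[640,400]; print(round(d['confidence'],2),uv.round(1),onz(f,[uv],35).round(1))
E
```

```text
tilt fix /8deg [0.00485769 0.00282046 0.        ]
-82.75356096331399
23.65 [ 649.83989919 -178.50755202  190.646515  ] [-3.65527169e-02  5.18046308e-01  3.98163331e-01  6.68245895e-04
 -1.45049504e+00  1.62946989e-01]
0.67 [314.  228.1] [[ 645.5 -131.8   35. ]]
```

View pics/w11.png

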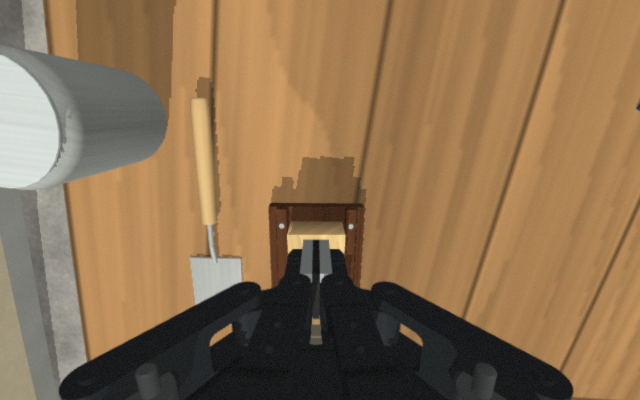

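servo_tool(
  rows=[
    [-1,0.03,0,-0.8,0,0,0],
    [-1,0,0,-1,0,0,0],
    [-1,0,0,-1,0,0,0],
    [-1,0,0,-0.8,0,0,0],
    [-1,0,0,-0.35,0,0,0],
    [-1,0,0,0,0,0,0],
    [-1,-0.04,0.3,0,0,0,0],
    [-1,-0.04,0.3,0,0,0,0],
    [-1,-0.02,0.15,0,0,0,0],
    [-1,0,0,0,0,0,0],
  ],
)

```text
t: 24.75
tcp_pos: [647.7, -147.3, 34.0]
tcp_rot: [-0.001, 0.751, -0.66, 0.001]
wrist_force: [-0.0, 0.0, -0.1]
finger_gap: -0.1
```

servo_tool(
  rows=[
    [-1,-0.01,0.06,0,0,0,0],
    [-1,-0.01,0.06,0,0,0,0],
    [-1,-0.01,0.06,0,0,0,0],
    [-1,-0.005,0.06,0,0,0,0],
    [-1,-0.005,0.06,0,0,0,0],
    [-1,-0.005,0.06,0,0,0,0],
    [-1,-0.005,0.06,0,0,0,0],
    [-1,-0.005,0.06,0,0,0,0],
    [-1,-0.005,0.06,0,0,0,0],
    [-1,-0.005,0.06,0,0,0,0],
  ],
)

```text
t: 25.75
tcp_pos: [644.5, -125.8, 32.6]
tcp_rot: [0.001, 0.75, -0.661, 0.001]
wrist_force: [-0.4, -7.5, -0.1]
finger_gap: 0.3
```

```bash
python3 - <<'E'
from h import *
s,f=grab('wrist','w12'); print(s['t'],s['tcp_pos'],s['wrist_force'])
a=cv2.imread('pics/w12.png'); cv2.imwrite('pics/w12c.png',cv2.resize(a[200:400,200:440],None,fx=3,fy=3,interpolation=cv2.INTER_CUBIC))
s,f=grab('side','s3')
a=cv2.imread('pics/s3.png'); cv2.imwrite('pics/s3c.png',cv2.resize(a[150:280,210:310],None,fx=4.5,fy=4.5,interpolation=cv2.INTER_CUBIC))
E
```

```text
25.75 [ 644.45374962 -125.75261378   32.64278537] [-0.41717117 -7.45879225 -0.1162286 ]
```

View pics/w12.png

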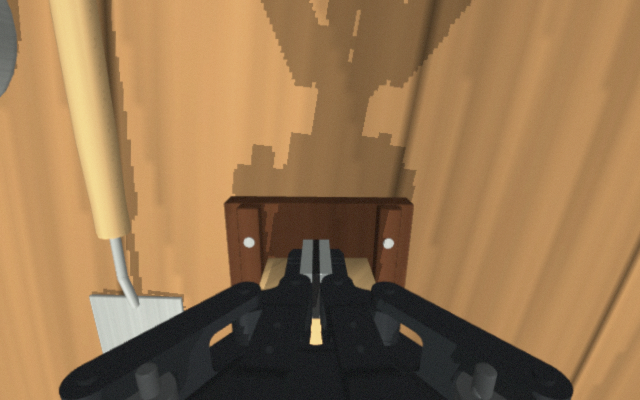

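View pics/s3c.png

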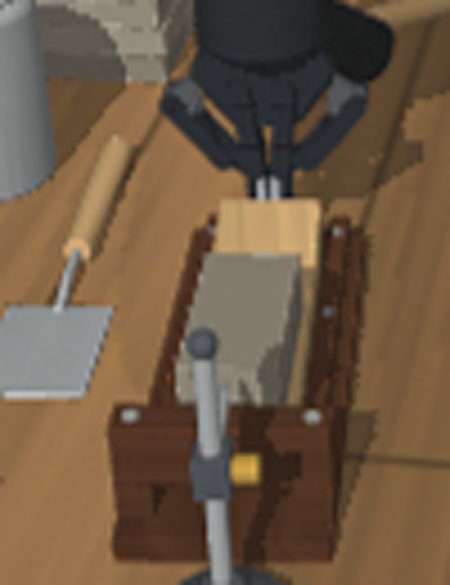

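servo_tool(
  rows=[
    [-1,-0.005,0.05,0,0,0,0],
    [-1,-0.005,0.05,0,0,0,0],
    [-1,-0.005,0.05,0,0,0,0],
    [-1,-0.005,0.05,0,0,0,0],
    [-1,-0.005,0.05,0,0,0,0],
    [-1,-0.005,0.05,0,0,0,0],
    [-1,-0.005,0.05,0,0,0,0],
    [-1,-0.005,0.05,0,0,0,0],
    [-1,-0.005,0.05,0,0,0,0],
    [-1,-0.005,0.05,0,0,0,0],
  ],
)

```text
t: 26.85
tcp_pos: [642.4, -105.8, 32.6]
tcp_rot: [0.001, 0.75, -0.661, 0.001]
wrist_force: [0.6, -7.2, 0.3]
finger_gap: 0.3
```

servo_tool(
  rows=[
    [-1,-0.005,0.05,0,0,0,0],
    [-1,-0.005,0.05,0,0,0,0],
    [-1,-0.005,0.05,0,0,0,0],
    [-1,-0.005,0.05,0,0,0,0],
    [-1,-0.005,0.05,0,0,0,0],
    [-1,-0.005,0.05,0,0,0,0],
    [-1,-0.005,0.05,0,0,0,0],
    [-1,-0.005,0.05,0,0,0,0],
    [-1,0,0,0,0,0,0],
    [-1,0,0,0,0,0,0],
  ],
)

```text
t: 27.85
tcp_pos: [640.7, -89.5, 32.6]
tcp_rot: [0.001, 0.75, -0.661, 0.001]
wrist_force: [-0.0, -6.1, 0.0]
finger_gap: 0.2
```

```bash
python3 - <<'E'
from h import *
s,f=grab('side','s4'); print(s['t'],s['tcp_pos'],s['wrist_force'])
a=cv2.imread('pics/s4.png'); cv2.imwrite('pics/s4c.png',cv2.resize(a[150:280,210:310],None,fx=4.5,fy=4.5,interpolation=cv2.INTER_CUBIC))
E
```

```text
27.85 [640.71351386 -89.52191183  32.62930506] [-0.03823578 -6.10828424  0.01261201]
```

View pics/s4c.png

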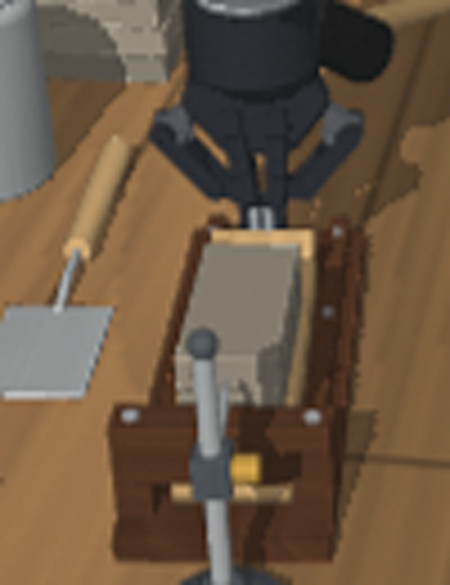

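servo_tool(
  rows=[
    [-1,-0.005,0.05,0,0,0,0],
    [-1,-0.005,0.05,0,0,0,0],
    [-1,-0.005,0.05,0,0,0,0],
    [-1,-0.005,0.05,0,0,0,0],
    [-1,-0.005,0.05,0,0,0,0],
    [-1,-0.005,0.05,0,0,0,0],
    [-1,0,0,0,0,0,0],
    [-1,0,0,0,0,0,0],
    [-1,0,0,0,0,0,0],
    [-1,0,0,0,0,0,0],
  ],
)

```text
t: 28.9
tcp_pos: [639.5, -77.6, 32.6]
tcp_rot: [0.001, 0.75, -0.661, 0.001]
wrist_force: [0.4, -6.7, -0.1]
finger_gap: -0.1
```

servo_tool(
  rows=[
    [-1,0.02,-0.3,0,0,0,0],
    [-1,0.02,-0.5,0,0,0,0],
    [-1,0,0,0.9,0,0,0],
    [-1,0,0,1,0,0,0],
    [-1,0,0,1,0,0,0],
    [0,-0.2,0.4,1,0,0,-1],
    [1,-0.2,0.5,0,0,0,-1],
    [1,-0.2,0.5,0,0,0,-1],
    [1,-0.2,0.5,0,0,0,-1],
    [1,-0.2,0.5,0,0,0,-1],
  ],
)

```text
t: 29.9
tcp_pos: [600.6, -11.6, 188.3]
tcp_rot: [-0.0, -0.477, 0.879, 0.001]
wrist_force: [0.3, 1.1, -0.2]
finger_gap: 72.3
```

servo_tool(
  rows=[
    [1,-0.2,0.5,0,0,0,-1],
    [1,-0.2,0.5,0,0,0,-1],
    [1,-0.2,0.5,0,0,0,-1],
    [1,-0.2,0.5,0,0,0,-1],
    [1,-0.2,0.5,0,0,0,-1],
    [1,-0.2,0.4,0,0,0,-1],
    [1,0,0,0,0,0,-1],
    [1,0,0,0,0,0,0],
    [1,0,0,0,0,0,0],
    [1,0,0,0,0,0,0],
  ],
)

```text
t: 30.9
tcp_pos: [553.3, 103.1, 188.4]
tcp_rot: [-0.0, -0.012, 1.0, 0.0]
wrist_force: [0.1, -0.5, 0.3]
finger_gap: 85.7
```

```bash
cat > m.py <<'E'
import sys,pickle
from h import *
n=sys.argv[1]
s,f=grab('wrist',n); print(s['t'],s['tcp_pos'].round(1),s['tcp_rot'].round(3),s['qpos'].round(2))
pickle.dump(f,open(n+'.pkl','wb'))
uv=None
for d in tip_of('wrist','pointer_tip')[:2]:
    uv=np.array(d['xy'])*[640,400]; print('ptr',round(d['confidence'],2),uv.round(1))
a=cv2.imread('pics/'+n+'.png'); x0,y0,x1,y1=map(int,sys.argv[2:6]) if len(sys.argv)>2 else (200,130,400,280)
print('crop',x0,y0); cv2.imwrite('pics/'+n+'c.png',cv2.resize(a[y0:y1,x0:x1],None,fx=4,fy=4,interpolation=cv2.INTER_CUBIC))
E
python3 m.py w13
```

```text
30.9 [553.3 103.1 188.4] [-0.    -0.012  1.     0.   ] [ 0.46  0.3   0.06 -0.   -1.33 -2.01]
ptr 0.65 [340.6 262.4]
crop 200 130
```

View pics/w13.png

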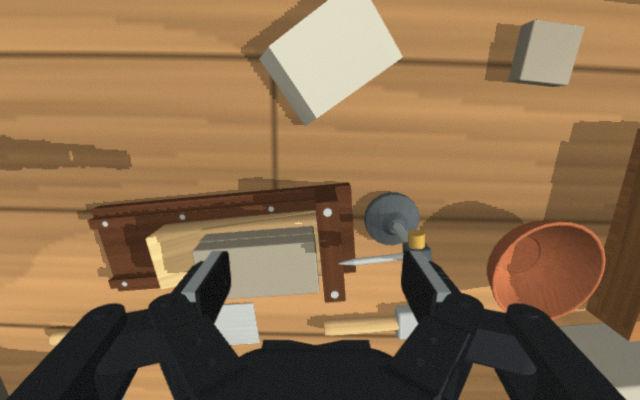

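servo_tool(
  rows=[
    [1,0,-0.1,0,0,-0.8,0],
    [1,0,-0.1,0,0,-0.8,0],
    [1,0,-0.1,0,0,-0.8,0],
    [1,0,-0.1,0,0,-0.8,0],
    [1,0,-0.1,0,0,-0.8,0],
    [1,0,0,-0.2,0,-0.3,0],
    [1,0,0,-0.2,0,0,0],
    [1,0,0,0,0,0,0],
    [1,0,0,0,0,0,0],
    [1,0,0,0,0,0,0],
  ],
)

```text
t: 32.0
tcp_pos: [555.0, 82.7, 174.1]
tcp_rot: [0.292, -0.009, 0.956, -0.004]
wrist_force: [-0.3, 0.7, 0.6]
finger_gap: 85.5
```

```bash
python3 m.py w14 205 120 405 260; python3 -c "
import cv2;a=cv2.imread('pics/w13.png');cv2.imwrite('pics/w13c.png',cv2.resize(a[190:320,180:375],None,fx=4,fy=4,interpolation=cv2.INTER_CUBIC))"
```

```text
32.0 [555.   82.7 174.1] [ 0.292 -0.009  0.956 -0.004] [ 0.53 -0.04 -0.8   0.81 -0.41 -2.77]
ptr 0.92 [366.6 205.7]
crop 205 120
```

View pics/w14c.png

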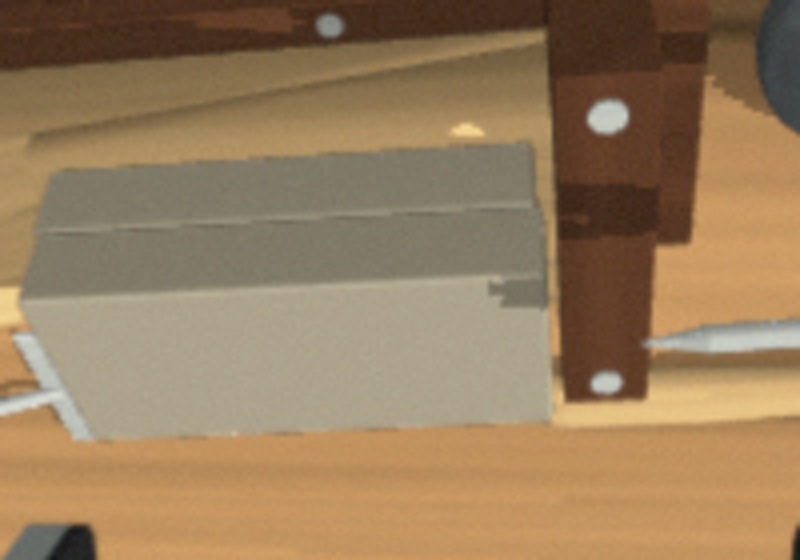

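View pics/w13c.png

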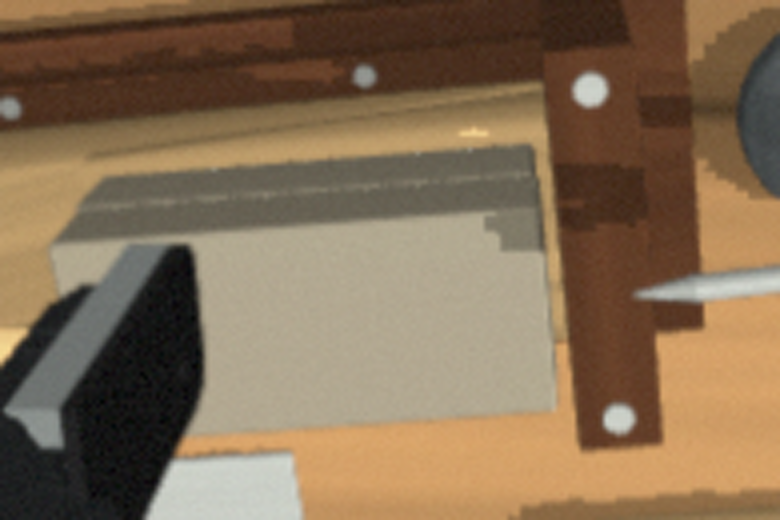

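```bash
cat > t.py <<'E'
import pickle
from h import *
A=pickle.load(open('w13.pkl','rb'));B=pickle.load(open('w14.pkl','rb'))
for n,a,b in[('ptr',(338,263.5),(366.3,205.8)),('stop-rob',(315.3,242),(341.3,188.8)),('stop-far',(318.8,292.3),(342.8,225)),('butt-rob',(192.5,251.8),(210.5,195)),('screw1',(327.5,212.5),(357,149.3)),('screw2',(334.8,294.8),(356.5,215.5))]:
    X,e=tri([(A,a),(B,b)]); print(n,X.round(1),np.round(e,2))
E
python3 t.py
```

```text
ptr [607.8 124.2  96.8] [0.49 0.49]
stop-rob [588.4 102.5  95.3] [0.53 0.53]
stop-far [639.  107.5  95.4] [0.07 0.07]
butt-rob [601.2  -6.1  93.9] [0.23 0.23]
screw1 [569.7 114.1  69.3] [0.05 0.05]
screw2 [659.6 124.8  68.9] [0.01 0.01]
```

```bash
python3 -c "
import cv2
for n in('w13','w14'):
    a=cv2.imread('pics/'+n+'.png');cv2.imwrite('pics/'+n+'d.png',cv2.resize(a[170:320,80:230],None,fx=4,fy=4,interpolation=cv2.INTER_CUBIC))
cv2.imwrite('pics/wd.png',cv2.resize(cv2.hconcat([cv2.imread('pics/w13d.png'),cv2.imread('pics/w14d.png')]),None,fx=.66,fy=.66))"
```

```text
(no output)
```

View pics/wd.png

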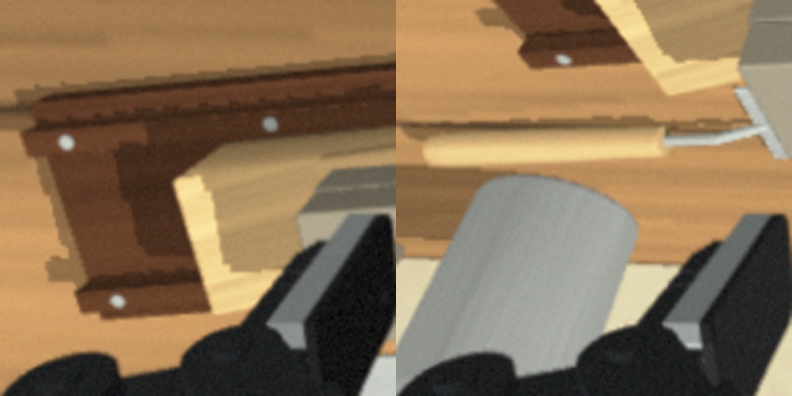

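```bash
python3 - <<'E'
import pickle
from h import *
A=pickle.load(open('w13.pkl','rb'))
P=onz(A,[(145.5,238.9),(160.3,288.2)],56); S=onz(A,[(327.5,212.5),(334.8,294.8)],70.5); print(P.round(1),S.round(1))
u=np.array([-.117,.993]); d=(S.mean(0)-P.mean(0))[:2]@u-11; print('butt->stop face',d,'stack top',93+(200-d)/6.06)
E
```

```text
[[607.5 -70.7  56. ]
 [665.4 -63.2  56. ]] [[569.3 114.   70.5]
 [658.5 124.7  70.5]]
butt->stop face 176.61747495766835 stack top 96.85850248223295
```

servo_tool(
  rows=[
    [1,0,0,0.2,0,0.85,0],
    [1,0,0,0.2,0,0.85,0],
    [1,0,0,0,0,0.85,0],
    [1,0,0,0,0,0.85,0],
    [1,0,0,0,0,0.85,0],
    [1,0,0,0,0,0,0],
    [1,0,0,0,0,0,0],
    [1,0,0,0,0,0,0],
    [1,0,0,0,0,0,0],
    [1,0,0,0,0,0,0],
  ],
)

```text
t: 33.1
tcp_pos: [560.4, 72.5, 189.3]
tcp_rot: [0.038, -0.006, 0.999, -0.012]
wrist_force: [-0.4, 0.1, 0.5]
finger_gap: 85.2
```

```bash
cat > tl.py <<'E'
from h import *
from scipy.spatial.transform import Rotation as R
s=observe();q=s['tcp_rot']; C=R.from_quat(q,scalar_first=True)
z=C.apply([0,0,1]); ax=np.cross(z,[0,0,-1]); print('tilt fix /8deg',np.degrees(ax)/8)
x=C.apply([1,0,0]); print(np.degrees(np.arctan2(x[1],x[0])),s['t'],s['tcp_pos'],s['qpos'].round(2))
E
python3 tl.py
```

```text
tilt fix /8deg [0.17409552 0.54378881 0.        ]
-179.26658914648303 33.1 [560.35314045  72.51635654 189.33033842] [ 0.44  0.25 -0.03  0.06 -1.23 -2.02]
```

servo_tool(
  rows=[
    [1,0,0,0,0.17,0.54,0],
    [0,0.17,-0.37,0,0,0,1],
    [-1,0.17,-0.37,0,0,0,1],
    [-1,0.17,-0.37,0,0,0,1],
    [-1,0.17,-0.37,0,0,0,1],
    [-1,0.17,-0.37,0,0,0,1],
    [-1,0.17,-0.37,0,0,0,1],
    [-1,0.17,-0.37,0,0,0,1],
    [-1,0.17,-0.37,0,0,0,1],
    [-1,0.17,-0.37,0,0,0,1],
  ],
)

```text
t: 34.1
tcp_pos: [622.1, -61.2, 189.3]
tcp_rot: [0.0, -0.595, 0.804, -0.001]
wrist_force: [0.6, 0.0, -0.6]
finger_gap: 0.2
```

servo_tool(
  rows=[
    [-1,0.17,-0.37,0,0,0,1],
    [-1,0.17,-0.37,0,0,0,1],
    [-1,0.17,-0.37,0,0,0,1],
    [-1,0,0,0,0,0,0],
    [-1,0,0,0,0,0,0],
    [-1,0,0,0,0,0,0],
    [-1,0,0,0,0,0,0],
    [-1,0,0,0,0,0,0],
    [-1,0,0,0,0,0,0],
    [-1,0,0,0,0,0,0],
  ],
)

```text
t: 35.1
tcp_pos: [642.6, -104.9, 188.9]
tcp_rot: [-0.0, 0.747, -0.665, 0.0]
wrist_force: [-0.3, 0.0, -0.4]
finger_gap: -0.3
```

```bash
python3 tl.py
```

```text
tilt fix /8deg [0.00138569 0.00717939 0.        ]
-83.3525953391514 35.1 [ 642.62158013 -104.87697739  188.94148565] [ 0.08  0.47  0.32  0.   -1.42  0.04]
```

servo_tool(
  rows=[
    [-1,0,0,-0.8,0,0,0],
    [-1,0,0,-1,0,0,0],
    [-1,0,0,-1,0,0,0],
    [-1,0,0,-0.75,0,0,0],
    [-1,0,0,-0.35,0,0,0],
    [-1,-0.02,0.2,0,0,0,0],
    [-1,-0.02,0.2,0,0,0,0],
    [-1,-0.01,0.1,0,0,0,0],
    [-1,0,0,0,0,0,0],
    [-1,0,0,0,0,0,0],
  ],
)

```text
t: 36.1
tcp_pos: [641.3, -84.8, 34.1]
tcp_rot: [-0.001, 0.747, -0.665, 0.001]
wrist_force: [-0.4, -0.1, 0.3]
finger_gap: 0.0
```

servo_tool(
  rows=[
    [-1,-0.005,0.05,0,0,0,0],
    [-1,-0.005,0.05,0,0,0,0],
    [-1,-0.005,0.05,0,0,0,0],
    [-1,-0.005,0.05,0,0,0,0],
    [-1,-0.005,0.05,0,0,0,0],
    [-1,-0.005,0.05,0,0,0,0],
    [-1,-0.005,0.05,0,0,0,0],
    [-1,0,0,0,0,0,0],
    [-1,0,0,0,0,0,0],
    [-1,0,0,0,0,0,0],
  ],
)

```text
t: 37.1
tcp_pos: [639.1, -72.7, 32.9]
tcp_rot: [0.001, 0.747, -0.665, 0.001]
wrist_force: [1.4, -4.8, -1.7]
finger_gap: 0.0
```

servo_tool(
  rows=[
    [-1,0,0.025,0,0,0,0],
    [-1,0,0.025,0,0,0,0],
    [-1,0,0,0,0,0,0],
    [-1,0,0,0,0,0,0],
    [-1,0.02,-0.3,0,0,0,0],
    [-1,0.02,-0.5,0,0,0,0],
    [-1,0,0,0.9,0,0,0],
    [-1,0,0,1,0,0,0],
    [-1,0,0,1,0,0,0],
    [0,-0.2,0.4,1,0,0,-1],
  ],
)

```text
t: 38.1
tcp_pos: [632.9, -86.6, 190.1]
tcp_rot: [0.0, -0.697, 0.717, -0.0]
wrist_force: [0.8, -0.7, -1.2]
finger_gap: 13.1
```

servo_tool(
  rows=[
    [1,-0.2,0.5,0,0,0,-1],
    [1,-0.2,0.5,0,0,0,-1],
    [1,-0.2,0.5,0,0,0,-1],
    [1,-0.2,0.5,0,0,0,-1],
    [1,-0.2,0.5,0,0,0,-1],
    [1,-0.2,0.5,0,0,0,-1],
    [1,-0.2,0.5,0,0,0,-1],
    [1,-0.2,0.5,0,0,0,-1],
    [1,-0.2,0.3,0,0,0,-1],
    [1,-0.2,0,0,0,0,-1],
  ],
)

```text
t: 39.1
tcp_pos: [552.5, 88.2, 188.8]
tcp_rot: [-0.0, -0.073, 0.997, -0.0]
wrist_force: [0.1, 0.3, 0.3]
finger_gap: 85.2
```

servo_tool(
  rows=[
    [1,0,0,0,0,0,-1],
    [1,0,0,0,0,0,0],
    [1,0,0,0,0,0,0],
    [1,0,0,0,0,0,0],
    [1,0,0,0,0,0,0],
    [1,0,0,0,0,0,0],
    [1,0,0,0,0,0,0],
    [1,0,0,0,0,0,0],
    [1,0,0,0,0,0,0],
    [1,0,0,0,0,0,0],
  ],
)

```text
t: 40.1
tcp_pos: [552.8, 86.9, 188.9]
tcp_rot: [-0.0, -0.006, 1.0, -0.0]
wrist_force: [-0.9, 0.2, 0.8]
finger_gap: 85.4
```

```bash
python3 m.py w15 120 180 400 320
```

```text
40.1 [552.8  86.9 188.9] [-0.    -0.006  1.    -0.   ] [ 0.44  0.29  0.05  0.   -1.33 -2.  ]
ptr 0.82 [358.9 262.1]
crop 120 180
```

servo_tool(
  rows=[
    [1,0,0,0,0,-0.8,0],
    [1,0,0,0,0,-0.8,0],
    [1,0,0,0,0,-0.8,0],
    [1,0,0,0,0,-0.8,0],
    [1,0,0,0,0,-0.8,0],
    [1,0,0,-0.2,0,-0.3,0],
    [1,0,0,-0.2,0,0,0],
    [1,0,0,0,0,0,0],
    [1,0,0,0,0,0,0],
    [1,0,0,0,0,0,0],
  ],
)

```text
t: 41.2
tcp_pos: [554.8, 85.7, 174.6]
tcp_rot: [0.291, -0.004, 0.957, -0.003]
wrist_force: [-0.2, 0.6, -0.4]
finger_gap: 85.5
```

```bash
python3 m.py w16 205 120 405 260; python3 -c "
import cv2;a=cv2.imread('pics/w15.png');cv2.imwrite('pics/w15c.png',cv2.resize(a[190:340,200:400],None,fx=4,fy=4,interpolation=cv2.INTER_CUBIC))"
```

```text
41.2 [554.8  85.7 174.6] [ 0.291 -0.004  0.957 -0.003] [ 0.54 -0.04 -0.79  0.81 -0.41 -2.79]
ptr 0.87 [360.7 202.3]
crop 205 120
```

View pics/w15.png

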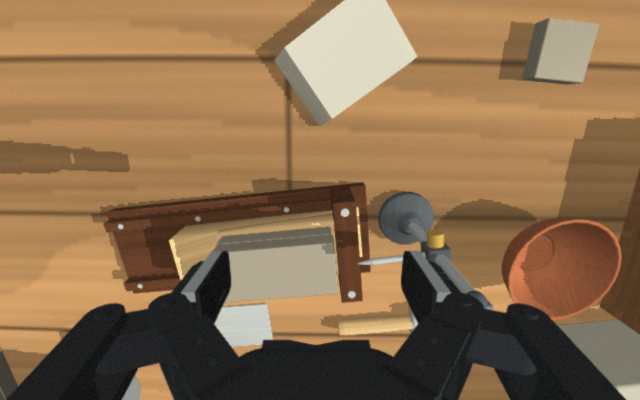

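View pics/w16c.png

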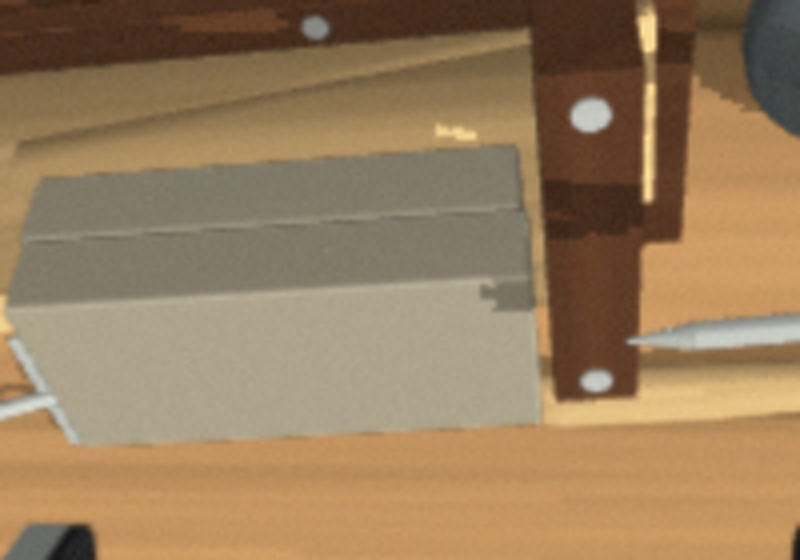

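View pics/w15c.png

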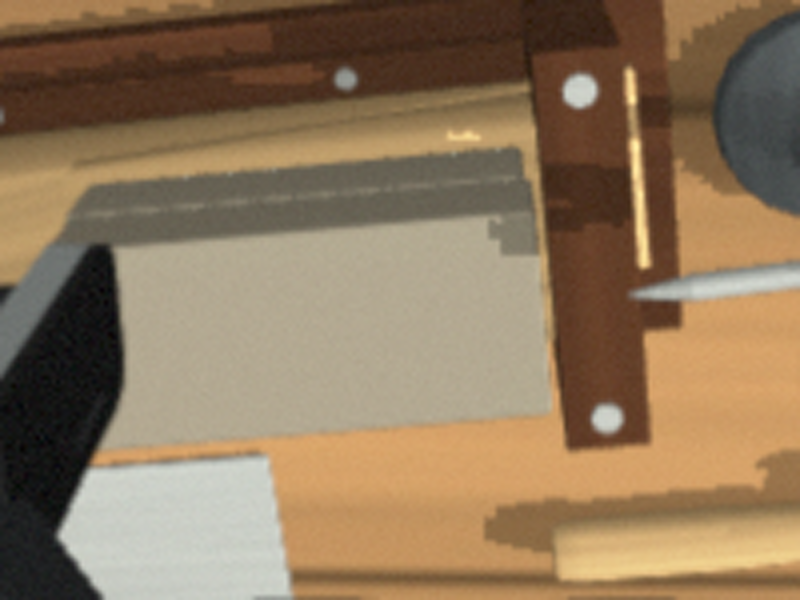

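```bash
sed -i "s/w13/w15/;s/w14/w16/" t.py; sed -i "s/^for n,a,b in.*/for n,a,b in[('ptr',(357.5,263.8),(361.8,205.3)),('stop-rob',(333.5,242.3),(337,189.3)),('stop-far',(337.8,292.8),(340,226)),('screw1',(345,212.5),(352.8,148.8)),('screw2',(351.8,294.5),(354.3,215.3))]:/" t.py; python3 t.py
python3 -c "
import cv2
a=cv2.imread('pics/w15.png');cv2.imwrite('pics/w15d.png',cv2.resize(a[220:320,120:240],None,fx=5,fy=5,interpolation=cv2.INTER_CUBIC))"
```

```text
ptr [608.4 124.1  96.5] [0.17 0.17]
stop-rob [587.2 101.9  97.4] [0.29 0.29]
stop-far [637.6 107.5  97.9] [0.06 0.06]
screw1 [569.3 114.1  69.8] [0.07 0.07]
screw2 [658.5 124.8  70. ] [0.13 0.13]
```

View pics/w15d.png

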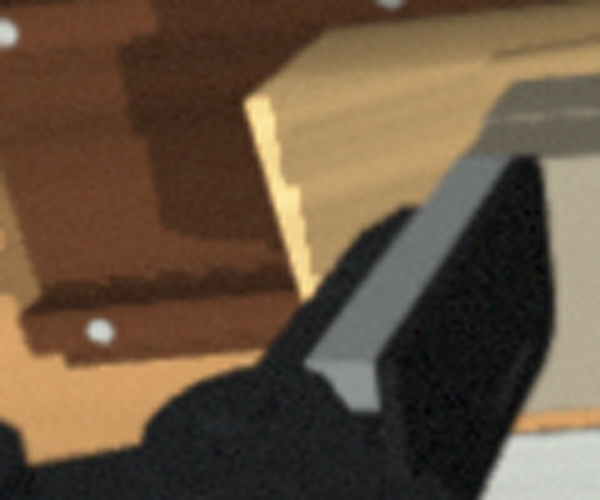

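```bash
python3 - <<'E'
import pickle
from h import *
A=pickle.load(open('w15.pkl','rb'));B=pickle.load(open('w16.pkl','rb'));A0=pickle.load(open('w13.pkl','rb'));B0=pickle.load(open('w14.pkl','rb'))
u=np.array([-.117,.993])
P=onz(A,[(169,240.4),(180.5,279)],56); P0=onz(A0,[(145.5,238.9)],56); S=onz(A,[(345,212.5),(351.8,294.5)],70.5)
print(P.round(1),'adv',(P[0]-P0[0])[:2]@u,'d',(S.mean(0)-P[0])[:2]@u-11, (S.mean(0)-P.mean(0))[:2]@u-11)
d=(S.mean(0)-P[0])[:2]@u-11; print('top',93+(200-d)/6.06)
# pooled pointer
f0=dict(A); f0['s']=dict(tcp_pos=np.array([553.61614481,77.36778628,187.60771621]),tcp_rot=np.array([0.29488265,0.00999598,0.95538354,-0.01366016]))
f1=dict(A); f1['s']=dict(tcp_pos=np.array([558.0746,78.46826,190.85141]),tcp_rot=np.array([0.0442142,0.00989,0.998634,-0.0260266]))
print('ptr all',tri([(f0,(373.6,193.3)),(f1,(374,246.2)),(A0,(338,263.5)),(B0,(366.3,205.8)),(A,(357.5,263.8)),(B,(361.8,205.3))]))
# single-view B height with x fixed at line
for f,uv,x in((B,(361.8,205.3),607.5),(B0,(366.3,205.8),607.5),(f0,(373.6,193.3),607.5)):
    o,d=ray(f,[uv]); d=d[0]; t=(x-o[0])/d[0]; print('z',(o+t*d).round(1))
E
```

```text
[[606.6 -63.8  56. ]
 [651.6 -57.6  56. ]] adv 6.944314725707309 d 170.01488122716322 169.55438710934948
top 97.94803940145822
ptr all (array([607.68186792, 123.94011312,  97.30107661]), [np.float64(0.5917261107211724), np.float64(0.2584519936532726), np.float64(0.29192503959613125), np.float64(0.7352520590223263), np.float64(0.2835710865383929), np.float64(0.2774859775321219)])
z [607.5 123.7  97.2]
z [607.5 124.6  97. ]
z [607.5 123.6  98.2]
```

```bash
python3 - <<'E'
from h import *
s=observe(); print(s['t'],s['wrist_force'],order.sign_off())
E
```

```text
the job is handed in; nothing more can be done
41.3 [-0.31690503  0.61306979 -0.25308015] None
```

I stacked both whole tiles squarely on the upper wedge and pushed the lower wedge in by about 68 mm in steps. I then drew the arm clear and handed the job in at 41.3 s.

**Last checks:**
- **Stack height:** the stack's top measures 97.7 mm by triangulation and 97.9 mm from the wedge geometry.
- **Pointer height:** all views pooled put the pointer at 97.3 mm, so the stack should be within about 1 mm of the mark, probably slightly above it. The raw readings per pair of views were 99.1, 96.8 and 96.5 mm. They disagree by up to 2.6 mm, and the last pair alone puts the stack 1.1 mm above the mark.
- **Clearance:** the final pictures show the gripper touching nothing. The gauge, half tile, bevelled tile and bowl look unmoved, though I judged that by eye and did not re-measure them. The mallet and brush I did not check again at the end.
- **Push force:** the readings during pushing were 5–7.5 N.

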